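Rehang the lift-off door of the bench incubator

TASK

The incubator's glazed door has been washed and stands in the wire drying stand: lift it out and hang it back on the incubator, lowering both hinge knuckles together onto the two upright hinge pins, with the leaf standing well open, until they rest fully home. Feel your way onto the pins rather than forcing it, then gently swing the door shut flat against the seal. Leave the bottle, the open dish and the long pipette as they are.

Things in the scene. Friction and masses are not known exactly. Their poses are not given: they have to be found in the camera images.
- incubator: White bench incubator, fixed, 200 deep (x) x 210 wide (y) x 222 mm high. Origin: centre of its underside, on the worktop; x to its back, y to the left of one facing its front, z up. Front face at x = -100 mm; open chamber mouth 100 mm wide, 75 to 205 mm high, framed by a dark seal 7 mm proud of the front. Left of it (+y) a steel hinge plate carries two upright pins, one above the other.
- pin_low (a point): Foot of the lower hinge pin, on its axis, on the top face of its lug: (-113, 77, 87) mm in the incubator's frame if the plate sat mid-slot. Pins: steel, 8 mm thick, 20 mm high, with flat tips; lugs 16 mm wide, 7 thick. The plate is screwed on through level slots: both pins together really stand up to 8 mm to either side of this point along the incubator's y, unmeasured; it stays put in use.
- pin_high (a point): The same for the upper pin, 90 mm straight above the lower: (-113, 77, 177) mm in the incubator's frame mid-slot, off by the same unmeasured shift as the lower; its tip is at 197 mm.
- door: Loose door, 0.25 to 0.4 kg: aluminium frame, clear pane, leaf 12 thick (x) x 130 wide (y) x 150 mm high. Origin: centre of the leaf's underside; z up, x to its inside; two knuckles on the +y edge. Hung and shut its axes are parallel to the incubator's, its origin at (-113, 0, 65) mm there (y shifted as the pins are). It opens clockwise seen from above (its yaw falls), free edge towards the robot.
- knuckle_low (a point): Centre of the lower end of the lower knuckle: (0, 77, 22) mm in the door's frame. Knuckles: upright steel tubes 18 mm long, 16 mm outside, 10.5 mm inside, axis in mid-thickness of the leaf, 12 mm off its edge. Fully home it rests on the lug, level with pin_low.
- knuckle_high (a point): Centre of the lower end of the upper knuckle, a tube like the lower: (0, 77, 112) mm in the door's frame; fully home it is level with pin_high.
- free_edge (a point): Middle of the door's free edge: (0, -65, 75) mm in the door's frame. At x = -113 mm in the incubator's frame when shut. A black knob, 17 mm wide, stands 20 mm out of the outer (-x) face near it, centred at y = -56, z = 100 mm in the door's frame. The hung door turns freely and stays where it is left; there is no catch.
- top_rail (a point): Middle of the door's bare top edge: (0, 0, 150) mm in the door's frame; the rail below it is 24 mm high, 130 long and 12 mm thick, to be pinched across the thickness.
- stand: Fixed drying stand: white drip tray 100 (x) x 150 (y) x 11 mm with four steel wire loops, 55 mm high and 90 mm long along its y, leaving three slots 15 mm wide. Origin: centre of its underside. The door stands upright in the middle slot, leaf along the stand's y, its underside 13 mm above the worktop; lift it 60 mm or more to clear the wires.
- media_bottle: Loose bystander: screw-cap bottle, 52 mm diameter, 82 mm high, standing; origin centre of underside.
- lid_dish: Loose bystander: clear round dish, 62 mm diameter, 14 mm high, lying flat; origin centre of underside.
- pipette_200: Loose bystander: white pipette lying on the worktop in front, 246 mm long, 33 mm high; origin under its middle.

How it is judged (in metres and radians):
On the way, in this order (a step that is already met when the one before it is completed fails the run):
1. the door is lifted out of the stand (z of door in the frame of stand above 0.06 m), for 0.1 s.
2. both knuckles are fully home on their pins, the leaf standing open (distance between knuckle_low and pin_low below 0.0096 m and distance between knuckle_high and pin_high below 0.0096 m and z of knuckle_low in the frame of pin_low below 0.0025 m and z of knuckle_high in the frame of pin_high below 0.0025 m and x of free_edge in the frame of incubator below -0.18 m), for 0.3 s.
At the end, for the whole second after the job is handed in: Both knuckles home on their pins (lower ends within 2.5 mm of the lugs, within 9.6 mm of the middle pin position), the door upright within 0.05 rad, its free edge within 6 mm of the fully shut position, at rest and released (distance between knuckle_low and pin_low below 0.0096 m and distance between knuckle_high and pin_high below 0.0096 m and z of knuckle_low in the frame of pin_low below 0.0025 m and z of knuckle_high in the frame of pin_high below 0.0025 m and x of free_edge in the frame of incubator above -0.119 m and angle between door's own z axis and vertical below 0.05 rad and linear speed of door below 0.01 m/s and angular speed of door below 0.05 rad/s); the robot touches nothing.
It fails at once if the door is pressed on the incubator, its pins or its seal with more than 25 N (contact force between door and incubator above 25 N).
It fails at once if the door is forced against the stand with more than 25 N (contact force between door and stand above 25 N).
It fails at once if the bottle is moved or tipped (distance of media_bottle from where it was at the start of the episode above 0.02 m or angle between media_bottle's own z axis and vertical above 0.3 rad).
It fails at once if the dish is moved (distance of lid_dish from where it was at the start of the episode above 0.02 m).
It fails at once if the pipette is moved (distance of pipette_200 from where it was at the start of the episode above 0.02 m).
It also fails if it takes over 64 s, if anything falls off the work surface, if the arm or the gripper's body presses on something with over 40 N, if the wrist force passes 120 N, or if a joint passes its speed limit or range.

ROBOT

A 6-joint arm with a two-finger parallel gripper is mounted at the origin on a cart in front of the work surface, level with it; the furniture and walls round the work are solid. World frame = base frame: x ahead of the robot, y to its left, z up, the work surface at z = 0. Lengths are in mm, angles in rad, forces in N, time in s.
With the tool pointing down it reaches from about 350 to 975 mm from the base axis. Payload 17.4 kg.
Tool frame: the origin (TCP) lies at the very end of the fingers, on their centre line; the grasp point (between the pads) lies 19 mm behind it; z points along the fingers, y is the line along which they close (so a half turn about z gives the same grasp; the last joint's range is limited). The gripper opens to 85 mm and grips with 20 to 120 N. Pads are 22 mm wide; open, the fingers measure 114 mm over their backs; the gripper's body (76 mm by 85 mm) begins 54 mm behind the grasp point. The pads swing forward as they close: fully open they stand 13 mm farther back than shut.
Start: joints at [-1.266, 0.116, 1.442, -0, 1.584, -0.038], TCP at [226.876, -635.736, 211.203] pointing down, gripper open.
Joint ranges: [-2.83, 2.83], [-0.83, 2.19], [0.07, 2.5], [-1.14, 4.28], [0.01, 3], [-2.97, 2.97]. Speed limits (rad/s): [1.89, 1.89, 2.22, 3.14, 3.14, 3.14].

INTERFACE

Orientations are given as a rotation vector (axis times angle).
In Python, from cell import env gives the robot as it stands.
- The arm moves only by the tool carry_out, never from a script. Its argument "plan" is a list of rows, each an object of numbers: "tx", "ty", "tz": the shift along the tool's x, y, z scaled (see below); "rx", "ry", "rz": the turn, a rotation vector about the tool's x, y, z scaled (see below); "grip": the closure, from 0 (fully open) to 1 (shut). A call has exactly 10 rows; each row shifts and turns the commanded pose from where the row before left it, along the tool's axes as they then stand; what a row does not reach is not made up. The controller multiplies each number of a shift by 1000 mm and each number of a turn by 120 degrees. A row lasts 1/12 s, in which the tool goes at most 41.7 mm and 7.16 degrees, less where a joint would pass 70% of its speed; a pose out of reach is approached as far as the arm can. A call with a number of a shift or a turn outside -1 to 1 is refused whole. A call with a gripper value outside its range is refused whole. The fingers move at their own pace and stop on an object; "force" is the grip in N (left out, the last holds). Time passes only in rows, so rows that do not move let the fingers close, or fill a call up. It gives the time, the measured TCP pose, the force, the opening and the grip force at its end, in the units of the state.
- env.state(): the state, without advancing time (a new reading comes with each control period).
- env.get_image(name): name is "side" or "top"; returns the picture (480x640x3 uint8, red, green, blue); there is no depth.
- env.camera_info(name): a dict with "camera_matrix" (3x3 intrinsics, pixels), "k1" (the pictures are not rectified: a ray, as slopes to the right and down, at radius r is drawn at 1 + k1 r^2 times it, then the intrinsics apply), "extrinsics" (4x4, takes a point from camera to world coordinates). Camera axes: x right, y down, z forward; pixel columns grow to the right and rows downward; lengths in mm; the calibration is good to about 2 mm. A picture is of the moment at which its call begins. camera_info takes no time and is no camera call.
- env.close_job(): hands the job in; it is judged then, once.
Trained networks look in the newest picture that a camera, given by its name, has taken for a name from the list of things; names that differ only in an ending like _2 or _b are one class to them, and where a whole thing is asked for, a point or a joint stands for the part that bears it (a point fixed in the world has none). Each returns a list of dicts, best first, with "p" (0 to 1); they miss things now and then, are a little off and sometimes report something else, mostly with a low value. They report only what shows in the picture. A call takes as long as a camera call.
- env.search_frame(name, camera): "position" ([x, y, z] in mm, in the coordinates of the camera as it stood for that picture, good to about 4 mm: the middle of the surface that is visible of it).
- env.silhouettes(name, camera): "mask" (480x640 bool, what is visible of it).
- env.mark_of(name, camera): "position" ([x, y, z] in mm, in the coordinates of the camera as it stood for that picture, good to about 4 mm: a listed point, or the origin of a listed thing).
The state is a dict: "time": time; "joint_pos": joint angles; "qd": joint speeds; "tau": joint torques, N m; "tcp_pos": TCP position; "orientation": TCP orientation; "force": force on the tool from outside, world axes, zero at the start; "ft_torque": the same for the moment, N m; "grip_width": opening from 0.0 (shut) to 1.0 (fully open); "finger_force": force on a finger pad.
Only numpy, scipy, OpenCV 4.12 (cv2) and the standard library are available. Lean on these libraries where they do the work, as an engineer would, in place of code of your own. Each camera call takes 0.05 s, during which the arm holds its last target. There are 200 camera calls.

## Working session

There is one attempt and no reset: what is moved stays moved. The work goes in short steps, Python scripts to look and compute and a tool call to move; the robot and the scene stay as the last step left them, time stands still between calls to the robot, and variables do not carry over. Pictures are saved under pics/ and viewed, at most 10 in all, crops included, and the job is handed in when it is done.

Besides the shell and the picture viewer there is one more tool, called after ">>>" in YAML: its name, and indented under it one key for each argument. carry_out: Moves the arm, as the interface text tells. Shifts and turns lie within -1 to 1; 1 stands for 1000 mm of shift or 120 degrees of turn. Its arguments: {"type":"object","properties":{"plan":{"type":"array","items":{"type":"object","properties":{"tx":{"type":"number"},"ty":{"type":"number"},"tz":{"type":"number"},"rx":{"type":"number"},"ry":{"type":"number"},"rz":{"type":"number"},"grip":{"type":"number"}}}},"force":{"type":"number"}},"required":["plan"]}

```bash
mkdir -p pics; ls; cat > h.py <<'E'
import numpy as np, cv2
from cell import env
from scipy.spatial.transform import Rotation as R
def w(cam,p):
    E=np.array(env.camera_info(cam)["extrinsics"]); return E[:3,:3]@np.array(p)+E[:3,3]
def proj(cam,P):
    i=env.camera_info(cam);E=np.array(i["extrinsics"]);K=np.array(i["camera_matrix"])
    c=(np.atleast_2d(P)-E[:3,3])@E[:3,:3];s=c[:,:2]/c[:,2:];s=s*(1+i["k1"]*(s**2).sum(1,keepdims=True))
    return s@K[:2,:2].T+K[:2,2]
E
cat > a.py <<'E'
from h import *
for c in("side","top"):
    im=env.get_image(c);cv2.imwrite(f"pics/{c}0.png",im[:,:,::-1])
    i=env.camera_info(c);print(c,np.round(i["camera_matrix"],1).tolist(),i["k1"],np.round(i["extrinsics"],3).tolist())
    for n in["incubator","pin_low","pin_high","door","knuckle_low","knuckle_high","free_edge","top_rail","stand","media_bottle","lid_dish","pipette_200"]:
        print(n,[(np.round(w(c,d["position"])).tolist(),round(d["p"],2)) for d in env.mark_of(n,c)[:2]])
s=env.state();print({k:np.round(v,3).tolist() for k,v in s.items()})
E
python3 a.py
```

```text
pics
side [[509.5, 0.0, 325.3], [0.0, 509.5, 243.8], [0.0, 0.0, 1.0]] 0.01735708303198641 [[1.0, -0.005, -0.029, 609.908], [0.025, -0.39, 0.92, -849.673], [-0.016, -0.921, -0.39, 525.165], [0.0, 0.0, 0.0, 1.0]]
incubator [([703.0, 191.0, -0.0], 0.69)]
pin_low [([567.0, 188.0, 89.0], 0.83)]
pin_high [([568.0, 187.0, 181.0], 0.97)]
door [([581.0, -144.0, 18.0], 0.89)]
knuckle_low [([656.0, -164.0, 38.0], 0.57)]
knuckle_high [([583.0, -142.0, 166.0], 0.57)]
free_edge [([518.0, -128.0, 93.0], 0.68), ([564.0, 187.0, 91.0], 0.55)]
top_rail [([576.0, -144.0, 167.0], 0.77)]
stand [([571.0, -141.0, 0.0], 0.75)]
media_bottle [([770.0, -104.0, 2.0], 0.93), ([389.0, -52.0, 4.0], 0.25)]
lid_dish [([388.0, -50.0, 5.0], 0.64), ([461.0, 128.0, 1.0], 0.23)]
pipette_200 [([458.0, 126.0, 4.0], 0.72)]
top [[542.7, 0.0, 319.7], [0.0, 542.7, 242.5], [0.0, 0.0, 1.0]] -0.12692456409615918 [[0.028, -0.987, 0.159, 414.72], [-0.999, -0.034, -0.031, 48.741], [0.036, -0.158, -0.987, 1132.007], [0.0, 0.0, 0.0, 1.0]]
incubator []
pin_low [([562.0, 181.0, 90.0], 0.96)]
pin_high [([568.0, 191.0, 183.0], 0.96)]
door [([575.0, -146.0, 12.0], 0.84)]
knuckle_low [([655.0, -160.0, 37.0], 0.89), ([569.0, 188.0, 181.0], 0.31)]
knuckle_high [([655.0, -157.0, 126.0], 0.74)]
free_edge [([515.0, -133.0, 91.0], 0.71)]
top_rail [([578.0, -144.0, 163.0], 0.65)]
stand [([569.0, -142.0, 0.0], 0.61)]
media_bottle [([768.0, -106.0, -1.0], 0.83)]
lid_dish [([384.0, -51.0, -2.0], 0.61)]
pipette_200 [([459.0, 125.0, -2.0], 0.58)]
{'time': 1.3, 'joint_pos': [-1.266, 0.116, 1.442, -0.0, 1.584, -0.038], 'qd': [-0.001, -0.0, -0.001, -0.0, 0.0, -0.001], 'tau': [-0.002, -73.175, -63.264, -0.0, 0.001, -0.0], 'tcp_pos': [226.855, -635.729, 211.192], 'orientation': [-3.096, -0.536, 0.0], 'force': [0.818, 0.566, -0.021], 'ft_torque': [0.027, -0.051, 0.013], 'finger_force': 0.0, 'grip_width': 1.006}
```

View pics/side0.png

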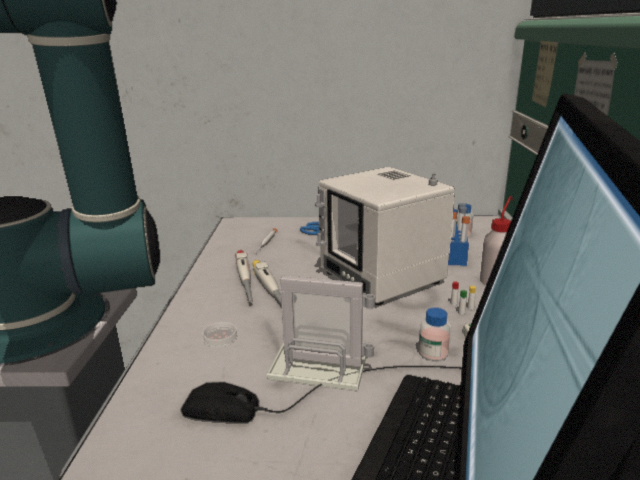

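View pics/top0.png

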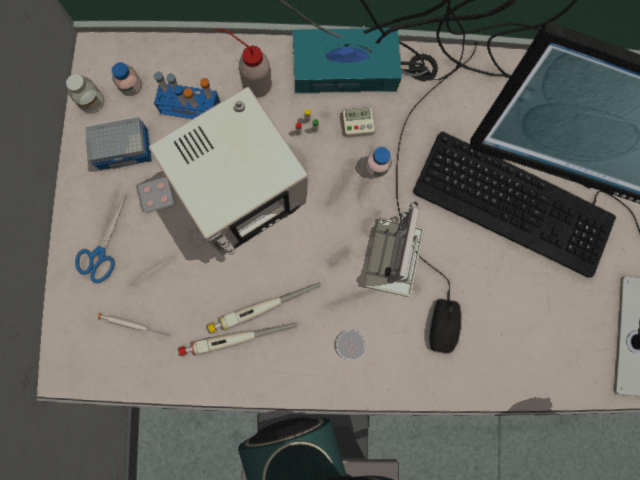

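Side view: door in the stand around (322,330), with the knuckles to the right at (368,350). The incubator is at (385,230), its pins at left (320,200–235). Top view: door edge-on at (410,240), pins near (225,243), and the incubator turned about 34°. Next I check the pose estimates with zoomed overlays.

```bash
cat >> h.py <<'E'
def rz(a): return R.from_euler('z',a,degrees=True).as_matrix()
def fitpose(mod,obs,z):  # planar fit
    m=np.array(mod,float)[:,:2];o=np.array(obs,float)[:,:2];mc=m-m.mean(0);oc=o-o.mean(0)
    a=np.arctan2((mc[:,0]*oc[:,1]-mc[:,1]*oc[:,0]).sum(),(mc*oc).sum());a=np.degrees(a)
    t=o.mean(0)-rz(a)[:2,:2]@m.mean(0); return a,np.array([*t,z])
def draw(im,cam,pts,a,t,col,s,off):
    P=(rz(a)@np.array(pts,float).T).T+t
    for p in (proj(cam,P)-off)*s: cv2.circle(im,tuple(int(round(v)) for v in p+s/2),2,col,-1)
DOOR=[(x,y,z) for x in(-6,6) for y in(-65,65) for z in(0,150)]+[(0,77,22),(0,77,40),(0,77,112),(0,77,130)]
INC=[(x,y,222) for x in(-100,100) for y in(-105,105)]+[(-100,y,z) for y in(-50,50) for z in(75,205)]
PIN=[(-113,77,z) for z in(87,107,177,197)]
def target(pos,ydir): # tool down, tool y at world angle ydir(deg); prints moves from current pose
    s=env.state();M=R.from_rotvec(s["orientation"]).as_matrix();T=np.array(s["tcp_pos"])
    y=np.array([np.cos(np.radians(ydir)),np.sin(np.radians(ydir)),0]);G=np.c_[np.cross(y,[0,0,-1]),y,[0,0,-1]]
    d=M.T@(np.array(pos)-T);r=np.degrees(R.from_matrix(M.T@G).as_rotvec())
    print("shift tool mm",d.round(1),"turn deg",r.round(2),"turn units",(r/120).round(4),"afterturn shift",(G.T@(np.array(pos)-T)).round(1))
E
cat > b.py <<'E'
from h import *
da,dt=fitpose([(0,0),(0,77),(0,77),(0,77),(0,-65),(0,-65),(0,0),(0,0)],[(575,-146),(655,-160),(655,-157),(656,-164),(515,-133),(518,-128),(578,-144),(576,-144)],13)
ia,it=34.,np.array([703,191,0.])
# pins 566,187
print(da,dt)
out=[]
for c,boxes in(("top",[(350,190,90,120),(140,80,180,180)]),("side",[(255,260,130,140),(305,160,160,150)])):
    im=cv2.imread(f"pics/{c}0.png")
    for k,(x,y,wd,h) in enumerate(boxes):
        s=300/max(wd,h);cr=cv2.resize(im[y:y+h,x:x+wd],None,fx=s,fy=s,interpolation=cv2.INTER_CUBIC)
        off=np.array([x,y])
        if k==0: draw(cr,c,DOOR,da,dt,(0,0,255),s,off)
        else:
            draw(cr,c,INC,ia,it,(0,0,255),s,off);draw(cr,c,PIN,ia,it,(0,200,0),s,off)
        o=np.zeros((300,300,3),np.uint8);o[:cr.shape[0],:cr.shape[1]]=cr[:300,:300];out.append(o)
cv2.imwrite("pics/ov1.png",np.vstack([np.hstack(out[:2]),np.hstack(out[2:])]))
E
python3 b.py
```

```text
-102.01694231294054 [ 578.65166326 -144.3714634    13.        ]
```

View pics/ov1.png

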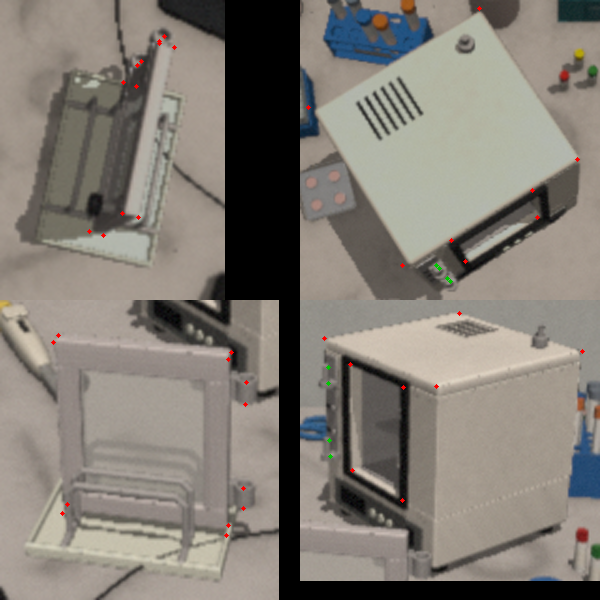

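```bash
cat >> h.py <<'E'
def unproj(cam,uv,z):
    i=env.camera_info(cam);E=np.array(i["extrinsics"]);K=np.array(i["camera_matrix"]);D=np.array([i["k1"],0,0,0,0])
    s=cv2.undistortPoints(np.array(uv,float).reshape(-1,1,2),K,D).reshape(-1,2)
    d=np.c_[s,np.ones(len(s))]@E[:3,:3].T;return E[:3,3]+d*((z-E[2,3])/d[:,2:])
E
cat > c.py <<'E'
from h import *
P=lambda x,y:(350+x/2.5-.2,190+y/2.5-.2)
print(unproj("top",[P(125,214),P(142,222),P(150,50),P(168,50)],163).round(1))
da,dt=-102.,np.array([578.7,-144.4,13])
out=[]
im=cv2.imread("pics/top0.png");x,y,wd,h=350,190,90,110;s=5
cr=cv2.resize(im[y:y+h,x:x+wd],None,fx=s,fy=s,interpolation=cv2.INTER_CUBIC)
draw(cr,"top",[(a,b,150) for a in(-6,6) for b in(-65,65)],da,dt,(0,0,255),s,np.array([x,y]))
draw(cr,"top",[(0,77,130)],da,dt,(0,255,0),s,np.array([x,y]))
draw(cr,"top",[(-50,-75,11),(50,-75,11),(50,75,11),(-50,75,11)],da,np.array([570,-141.5,0]),(255,0,0),s,np.array([x,y]))
x,y,wd,h=205,210,40,50;c2=cv2.resize(im[y:y+h,x:x+wd],None,fx=8,fy=8,interpolation=cv2.INTER_CUBIC)
draw(c2,"top",PIN,34,np.array([703,191,0]),(0,200,0),8,np.array([x,y]))
o=np.zeros((550,770,3),np.uint8);o[:,:450]=cr;o[:400,450:]=c2
cv2.imwrite("pics/ov2.png",o)
for n in("pin_low","pin_high","door"):
  for c in("side","top"):
    for k in range(3):
        env.get_image(c);d=env.mark_of(n,c)
        if d:print(n,c,w(c,d[0]["position"]).round(1))
E
python3 c.py
```

```text
[[ 515.5 -128.   163. ]
 [ 510.  -140.5  163. ]
 [ 637.5 -146.1  163. ]
 [ 638.  -159.6  163. ]]
pin_low side [566.7 188.2  92.2]
pin_low side [563.6 188.   90.4]
pin_low side [566.4 189.2  89. ]
pin_low top [561.2 179.   88.2]
pin_low top [562.6 181.5  91.6]
pin_low top [562.4 182.7  87.8]
pin_high side [566.5 185.5 178.4]
pin_high side [567.4 185.3 179.3]
pin_high side [566.1 182.7 180.1]
pin_high top [568.1 188.4 178.1]
pin_high top [566.2 185.  179.4]
pin_high top [566.1 187.8 180.2]
door side [ 580.2 -140.8   19.7]
door side [ 579.6 -142.5   16.9]
door side [ 577.8 -143.7   19.4]
door top [ 575.  -144.7   12.4]
door top [ 575.  -145.4   12.5]
door top [ 576.1 -148.9   14.3]
```

View pics/ov2.png

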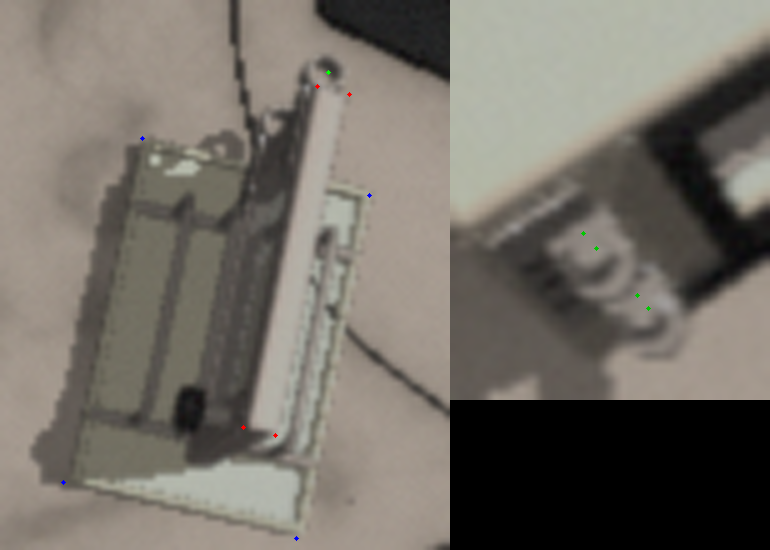

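The overlay fits: the door rail runs from about (265,437) to (330,90) in the zoomed crop, so door yaw is about −101°. The upper pin tip lies near the green marks. Now I work out the approach.

```bash
python3 -c "
from h import *
target([612,-152,240],-101.2)"
```

```text
shift tool mm [ 525.3 -326.1  -28.8] turn deg [ 0.    0.   30.84] turn units [0.    0.    0.257] afterturn shift [ 283.8 -549.3  -28.8]
```

>>> carry_out:
  plan:
    - {"rz":0.0514,"tz":-0.006,"grip":0}
    - {"rz":0.0514,"tz":-0.006,"grip":0}
    - {"rz":0.0514,"tz":-0.006,"grip":0}
    - {"rz":0.0514,"tz":-0.006,"grip":0}
    - {"rz":0.0514,"tz":-0.005,"grip":0}
    - {"tx":0.018,"ty":-0.035,"grip":0}
    - {"tx":0.018,"ty":-0.035,"grip":0}
    - {"tx":0.018,"ty":-0.035,"grip":0}
    - {"tx":0.018,"ty":-0.035,"grip":0}
    - {"tx":0.018,"ty":-0.035,"grip":0}
  force: 20

```text
$.plan[0]: bad value
```

>>> carry_out:
  plan:
    - {"tx":0.018,"ty":-0.035,"grip":0}
    - {"tx":0.018,"ty":-0.035,"grip":0}
    - {"tx":0.018,"ty":-0.035,"grip":0}
    - {"tx":0.018,"ty":-0.035,"grip":0}
    - {"tx":0.018,"ty":-0.035,"grip":0}
    - {"tx":0.018,"ty":-0.035,"grip":0}
    - {"tx":0.018,"ty":-0.035,"grip":0}
    - {"tx":0.018,"ty":-0.035,"grip":0}
    - {"tx":0.018,"ty":-0.035,"grip":0}
    - {"tx":0.018,"ty":-0.035,"grip":0}

```text
$.plan[0]: bad value
```

```bash
python3 -c "
from h import *
target([612,-152,134],-101.2);print(env.state()['tcp_pos'],env.state()['time'],env.state()['force'])"
```

```text
shift tool mm [ 525.3 -326.1   77.2] turn deg [ 0.    0.   30.84] turn units [0.    0.    0.257] afterturn shift [ 283.8 -549.3   77.2]
[ 226.87034071 -635.73939556  211.20899626] 3.1 [ 0.20186969 -0.26773908  0.30767942]
```

>>> carry_out:
  plan:
    - {"tx":0,"ty":0,"tz":-0.006,"rx":0,"ry":0,"rz":0.0514,"grip":0}
    - {"tx":0,"ty":0,"tz":-0.006,"rx":0,"ry":0,"rz":0.0514,"grip":0}
    - {"tx":0,"ty":0,"tz":-0.006,"rx":0,"ry":0,"rz":0.0514,"grip":0}
    - {"tx":0,"ty":0,"tz":-0.006,"rx":0,"ry":0,"rz":0.0514,"grip":0}
    - {"tx":0,"ty":0,"tz":-0.005,"rx":0,"ry":0,"rz":0.0514,"grip":0}
    - {"tx":0.018,"ty":-0.035,"tz":0,"rx":0,"ry":0,"rz":0,"grip":0}
    - {"tx":0.018,"ty":-0.035,"tz":0,"rx":0,"ry":0,"rz":0,"grip":0}
    - {"tx":0.018,"ty":-0.035,"tz":0,"rx":0,"ry":0,"rz":0,"grip":0}
    - {"tx":0.018,"ty":-0.035,"tz":0,"rx":0,"ry":0,"rz":0,"grip":0}
    - {"tx":0.018,"ty":-0.035,"tz":0,"rx":0,"ry":0,"rz":0,"grip":0}
  force: 20

```text
time: 3.93
tcp_pos: [349.9, -480.0, 240.3]
orientation: [3.126, -0.307, 0.0]
force: [1.0, -0.3, -0.0]
grip_width: 1.003
finger_force: 0.0
```

>>> carry_out:
  plan:
    - {"tx":0.018,"ty":-0.035,"tz":0,"rx":0,"ry":0,"rz":0,"grip":0}
    - {"tx":0.018,"ty":-0.035,"tz":0,"rx":0,"ry":0,"rz":0,"grip":0}
    - {"tx":0.018,"ty":-0.035,"tz":0,"rx":0,"ry":0,"rz":0,"grip":0}
    - {"tx":0.018,"ty":-0.035,"tz":0,"rx":0,"ry":0,"rz":0,"grip":0}
    - {"tx":0.018,"ty":-0.035,"tz":0,"rx":0,"ry":0,"rz":0,"grip":0}
    - {"tx":0.018,"ty":-0.035,"tz":0,"rx":0,"ry":0,"rz":0,"grip":0}
    - {"tx":0.018,"ty":-0.035,"tz":0,"rx":0,"ry":0,"rz":0,"grip":0}
    - {"tx":0.018,"ty":-0.035,"tz":0,"rx":0,"ry":0,"rz":0,"grip":0}
    - {"tx":0.018,"ty":-0.035,"tz":0,"rx":0,"ry":0,"rz":0,"grip":0}
    - {"tx":0.01,"ty":-0.02,"tz":0,"rx":0,"ry":0,"rz":0,"grip":0}

```text
time: 4.77
tcp_pos: [584.7, -183.2, 240.2]
orientation: [-3.126, 0.304, -0.001]
force: [-0.5, -0.2, 0.4]
grip_width: 0.999
finger_force: 0.0
```

```bash
python3 -c "
from h import *
target([612,-152,134],-101.2);print(env.state()['tcp_pos'],env.state()['time'],env.state()['force'])"
```

```text
shift tool mm [ 20.8 -35.8 106.2] turn deg [-0.04 -0.02  0.1 ] turn units [-0.0003 -0.0002  0.0008] afterturn shift [ 20.7 -35.9 106.2]
[ 584.67443996 -183.22976134  240.19285463] 4.7667 [-0.53438386 -0.24335478  0.44954089]
```

>>> carry_out:
  plan:
    - {"tx":0.0104,"ty":-0.018,"tz":0,"rx":0,"ry":0,"rz":0,"grip":0}
    - {"tx":0.0104,"ty":-0.018,"tz":0,"rx":0,"ry":0,"rz":0,"grip":0}
    - {"tx":0,"ty":0,"tz":0.02,"rx":0,"ry":0,"rz":0,"grip":0}
    - {"tx":0,"ty":0,"tz":0.03,"rx":0,"ry":0,"rz":0,"grip":0}
    - {"tx":0,"ty":0,"tz":0.03,"rx":0,"ry":0,"rz":0,"grip":0}
    - {"tx":0,"ty":0,"tz":0.02,"rx":0,"ry":0,"rz":0,"grip":0.5}
    - {"tx":0,"ty":0,"tz":0.006,"rx":0,"ry":0,"rz":0,"grip":0.5}
    - {"tx":0,"ty":0,"tz":0,"rx":0,"ry":0,"rz":0,"grip":0.5}
    - {"tx":0,"ty":0,"tz":0,"rx":0,"ry":0,"rz":0,"grip":0.5}
    - {"tx":0,"ty":0,"tz":0,"rx":0,"ry":0,"rz":0,"grip":0.5}

```text
time: 5.6
tcp_pos: [611.0, -155.3, 136.3]
orientation: [3.126, -0.307, 0.004]
force: [-1.0, -0.0, 0.2]
grip_width: 0.501
finger_force: 0.0
```

```bash
cat > d.py <<'E'
from h import *
s=env.state();print(s["tcp_pos"].round(1) if hasattr(s["tcp_pos"],"round") else s["tcp_pos"],s["force"],s["grip_width"])
T=np.array(s["tcp_pos"]);x,y=proj("top",[T])[0];u,v=proj("side",[T])[0]
o=[]
for c,(a,b) in(("top",(x,y)),("side",(u,v))):
    im=env.get_image(c)[:,:,::-1];a,b=int(a)-50,int(b)-65
    o.append(cv2.resize(im[b:b+130,a:a+100],None,fx=4,fy=4,interpolation=cv2.INTER_CUBIC))
cv2.imwrite("pics/g1.png",np.hstack(o))
E
python3 d.py
```

```text
[ 611.  -155.3  136.3] [-1.0335285  -0.01525744  0.17330844] 0.5009500937486943
```

View pics/g1.png

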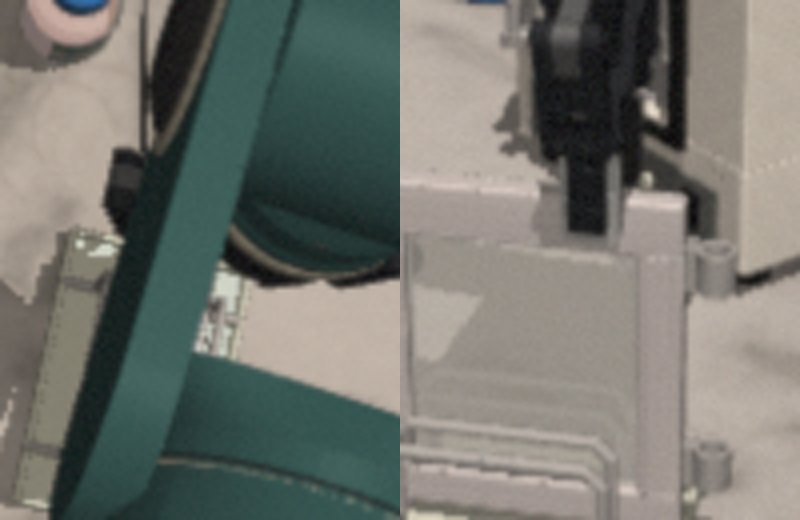

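The side crop shows the fingers straddling the rail at (590,200), near the knuckle side. The TCP is about 3 mm off across the leaf, so I correct that and close lightly.

>>> carry_out:
  plan:
    - {"tx":0,"ty":-0.0034,"tz":0.002,"rx":0,"ry":0,"rz":0,"grip":0.5}
    - {"tx":0,"ty":0,"tz":0,"rx":0,"ry":0,"rz":0,"grip":0.7}
    - {"tx":0,"ty":0,"tz":0,"rx":0,"ry":0,"rz":0,"grip":1}
    - {"tx":0,"ty":0,"tz":0,"rx":0,"ry":0,"rz":0,"grip":1}
    - {"tx":0,"ty":0,"tz":0,"rx":0,"ry":0,"rz":0,"grip":1}
    - {"tx":0,"ty":0,"tz":0,"rx":0,"ry":0,"rz":0,"grip":1}
    - {"tx":0,"ty":0,"tz":0,"rx":0,"ry":0,"rz":0,"grip":1}
    - {"tx":0,"ty":0,"tz":0,"rx":0,"ry":0,"rz":0,"grip":1}
    - {"tx":0,"ty":0,"tz":0,"rx":0,"ry":0,"rz":0,"grip":1}
    - {"tx":0,"ty":0,"tz":0,"rx":0,"ry":0,"rz":0,"grip":1}
  force: 20

```text
time: 6.53
tcp_pos: [611.1, -151.7, 132.4]
orientation: [3.127, -0.306, 0.001]
force: [0.8, -0.2, 3.6]
grip_width: 0.129
finger_force: 24.8
```

>>> carry_out:
  plan:
    - {"tx":0,"ty":0,"tz":-0.003,"rx":0,"ry":0,"rz":0,"grip":1}
    - {"tx":0,"ty":0,"tz":-0.005,"rx":0,"ry":0,"rz":0,"grip":1}
    - {"tx":0,"ty":0,"tz":-0.01,"rx":0,"ry":0,"rz":0,"grip":1}
    - {"tx":0,"ty":0,"tz":-0.015,"rx":0,"ry":0,"rz":0,"grip":1}
    - {"tx":0,"ty":0,"tz":-0.015,"rx":0,"ry":0,"rz":0,"grip":1}
    - {"tx":0,"ty":0,"tz":-0.015,"rx":0,"ry":0,"rz":0,"grip":1}
    - {"tx":0,"ty":0,"tz":-0.015,"rx":0,"ry":0,"rz":0,"grip":1}
    - {"tx":0,"ty":0,"tz":-0.015,"rx":0,"ry":0,"rz":0,"grip":1}
    - {"tx":0,"ty":0,"tz":-0.005,"rx":0,"ry":0,"rz":0,"grip":1}
    - {"tx":0,"ty":0,"tz":0,"rx":0,"ry":0,"rz":0,"grip":1}
  force: 80

```text
time: 7.37
tcp_pos: [611.5, -151.9, 232.4]
orientation: [3.126, -0.306, 0.004]
force: [0.9, -0.1, -3.1]
grip_width: 0.106
finger_force: 81.0
```

```bash
cat > e.py <<'E'
from h import *
s=env.state();T=np.array(s["tcp_pos"]);M=R.from_rotvec(s["orientation"]).as_matrix();print(T,np.array(s["force"]).round(1),s["grip_width"],s["time"])
for c in("side","top"):
    env.get_image(c)
    for n in("knuckle_low","knuckle_high","top_rail","free_edge","door","pin_low","pin_high"):
        for d in env.mark_of(n,c)[:2]:
            p=w(c,d["position"]);print(c,n,p.round(1),"tool",(M.T@(p-T)).round(1),round(d["p"],2))
E
python3 e.py
```

```text
[ 611.5149398  -151.86191474  232.35466996] [ 0.9 -0.1 -3.1] 0.10575495079098621 7.3667
side knuckle_low [ 657.6 -162.1  137.4] tool [46.9  1.1 95.1] 0.77
side knuckle_high [ 656.1 -159.   230.7] tool [45.1 -1.7  1.8] 0.8
side free_edge [ 517.7 -131.   192.8] tool [-96.2  -2.2  39.3] 0.87
side door [ 582.8 -144.8  116.6] tool [-29.9  -1.4 115.7] 0.91
side door [ 569.7 -143.4    0.7] tool [-4.330e+01 -2.000e-01  2.315e+02] 0.29
side pin_high [565.  185.1 181. ] tool [-111.3 -321.5   50.9] 0.62
top knuckle_high [459.5 125.4  -3.1] tool [-203.6 -242.5  234.9] 0.16
top top_rail [ 575.5 -144.7  260.2] tool [-36.6   0.  -28. ] 0.61
top free_edge [560.5 180.2  88.9] tool [-114.9 -315.9  143.1] 0.41
top free_edge [ 569.9 -139.9    2.2] tool [-43.7  -3.7 230.1] 0.19
top pin_low [563.7 181.7  88.8] tool [-112.1 -318.   143.2] 0.76
top pin_high [569.5 186.  180.3] tool [-107.  -323.3   51.7] 0.88
```

```bash
cat > f.py <<'E'
from h import *
o=[]
for c in("top","side"):
    acc=np.mean([env.get_image(c).astype(float) for _ in range(4)],0)[:,:,::-1].clip(0,255).astype(np.uint8)
    q=proj(c,[[566,186,142]])[0].astype(int);hw,hh=(20,22) if c=="top" else (20,30)
    s=400//(2*hw)
    off=q-[hw,hh];cr=cv2.resize(acc[off[1]:off[1]+2*hh,off[0]:off[0]+2*hw],None,fx=s,fy=s,interpolation=cv2.INTER_CUBIC)
    for z,col in((197,(0,0,255)),(177,(0,255,0)),(107,(0,0,255)),(87,(0,255,0))):
        for p in (proj(c,[[566,186,z]])-off+.5)*s: cv2.circle(cr,tuple(p.astype(int)),2,col,-1)
    print(c,off,s);o.append(cr)
h=600;o=[cv2.copyMakeBorder(i,0,h-i.shape[0],0,0,cv2.BORDER_CONSTANT) for i in o]
cv2.imwrite("pics/pin1.png",np.hstack(o))
E
python3 f.py
```

```text
top [208 221] 10
side [299 190] 10
```

View pics/pin1.png

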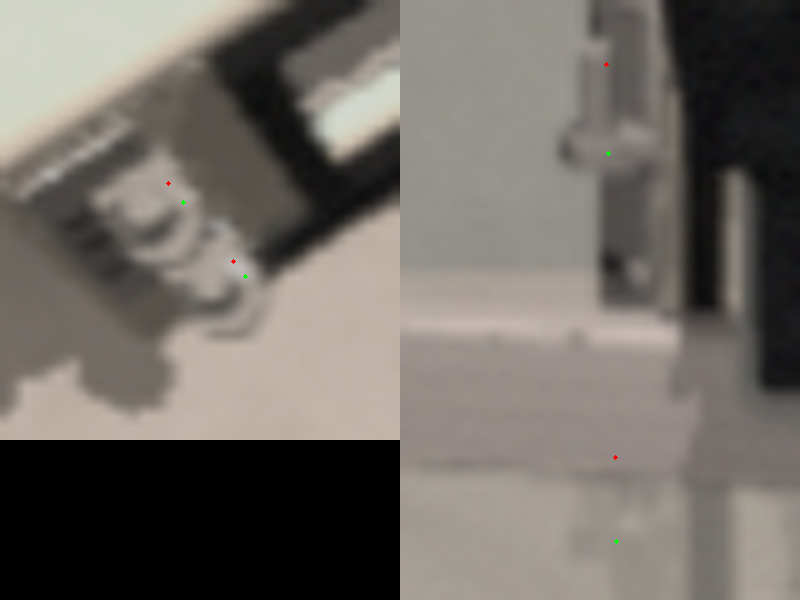

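The pin lugs sit about 5 mm further left than the network says: upper lug centre at (153,213) in the top crop, pin axis at about 595 in the side crop. I take the pin axis as about (564, 191). Next I turn the leaf to 90° open and move to a standoff.

>>> carry_out:
  plan:
    - {"tx":0,"ty":0,"tz":0,"rx":0,"ry":0,"rz":-0.0538,"grip":1}
    - {"tx":0,"ty":0,"tz":0,"rx":0,"ry":0,"rz":-0.0538,"grip":1}
    - {"tx":0,"ty":0,"tz":0,"rx":0,"ry":0,"rz":-0.0538,"grip":1}
    - {"tx":0,"ty":0,"tz":0,"rx":0,"ry":0,"rz":-0.0538,"grip":1}
    - {"tx":0,"ty":0,"tz":0,"rx":0,"ry":0,"rz":-0.0538,"grip":1}
    - {"tx":0,"ty":0,"tz":0,"rx":0,"ry":0,"rz":-0.0538,"grip":1}
    - {"tx":0,"ty":0,"tz":0,"rx":0,"ry":0,"rz":-0.0538,"grip":1}
    - {"tx":0.009,"ty":-0.034,"tz":0,"rx":0,"ry":0,"rz":0,"grip":1}
    - {"tx":0.009,"ty":-0.034,"tz":0,"rx":0,"ry":0,"rz":0,"grip":1}
    - {"tx":0.009,"ty":-0.034,"tz":0,"rx":0,"ry":0,"rz":0,"grip":1}

```text
time: 9.4
tcp_pos: [575.7, -51.3, 230.0]
orientation: [-3.005, -0.917, 0.0]
force: [1.1, 0.7, -3.5]
grip_width: 0.109
finger_force: 81.0
```

>>> carry_out:
  plan:
    - {"tx":0.009,"ty":-0.034,"tz":0,"rx":0,"ry":0,"rz":0,"grip":1}
    - {"tx":0.009,"ty":-0.034,"tz":0,"rx":0,"ry":0,"rz":0,"grip":1}
    - {"tx":0.009,"ty":-0.034,"tz":0,"rx":0,"ry":0,"rz":0,"grip":1}
    - {"tx":0.009,"ty":-0.034,"tz":0,"rx":0,"ry":0,"rz":0,"grip":1}
    - {"tx":0.009,"ty":-0.034,"tz":0,"rx":0,"ry":0,"rz":0,"grip":1}
    - {"tx":0.009,"ty":-0.02,"tz":0,"rx":0,"ry":0,"rz":0,"grip":1}
    - {"tx":0,"ty":-0.01,"tz":0,"rx":0,"ry":0,"rz":0,"grip":1}
    - {"tx":0,"ty":0,"tz":0,"rx":0,"ry":0,"rz":0,"grip":1}
    - {"tx":0,"ty":0,"tz":0,"rx":0,"ry":0,"rz":0,"grip":1}
    - {"tx":0,"ty":0,"tz":0,"rx":0,"ry":0,"rz":0,"grip":1}

```text
time: 10.23
tcp_pos: [509.6, 143.1, 230.2]
orientation: [3.004, 0.917, 0.0]
force: [-0.2, -0.6, -3.6]
grip_width: 0.108
finger_force: 81.0
```

```bash
python3 -c "
from h import *
target([527.1,166.4,225],-56)"; python3 e.py; sed -e 's/pin1/pin2/' -e 's/142/150/;s/(20,22)/(28,30)/;s/(20,30)/(28,42)/;s/566,186,z/564,191.3,z/' f.py > f2.py; python3 f2.py
```

```text
shift tool mm [27.5 -9.5  5.2] turn deg [ 0.02  0.   -0.04] turn units [ 0.0002  0.     -0.0003] afterturn shift [27.5 -9.5  5.2]
[509.59150491 143.1459422  230.22645549] [-0.2 -0.6 -3.6] 0.10780249933395467 10.2333
side knuckle_low [548.1 167.2 139.7] tool [45.4  1.6 90.6] 0.82
side knuckle_low [483.9 124.1 263.6] tool [-31.9   1.5 -33.4] 0.31
side knuckle_high [547.9 170.7 226. ] tool [47.2 -1.5  4.2] 0.8
side knuckle_high [389.9 -52.3   4.2] tool [-208.4   95.2  226. ] 0.26
side top_rail [486.6 125.9 264.7] tool [-28.7   1.5 -34.4] 0.65
side top_rail [ 569.4 -138.6    2.6] tool [-107.8  267.   227.7] 0.34
side free_edge [432.9  90.4 188.6] tool [-93.1   0.9  41.7] 0.97
side door [485.6 126.7 117.2] tool [-29.1   0.3 113. ] 0.62
side pin_low [567.7 188.9  92.2] tool [ 73.8  -5.5 138. ] 0.6
side pin_high [562.8 183.2 178.8] tool [66.5 -3.6 51.4] 0.71
top top_rail [479.2 124.7 259.8] tool [-35.5  -1.6 -29.6] 0.89
top free_edge [429.7  89.  183.7] tool [-96.5   0.2  46.5] 0.95
top door [476.8 120.3 109.9] tool [-40.    0.6 120.3] 0.56
top [199 213] 7
side [291 174] 7
```

View pics/pin2.png

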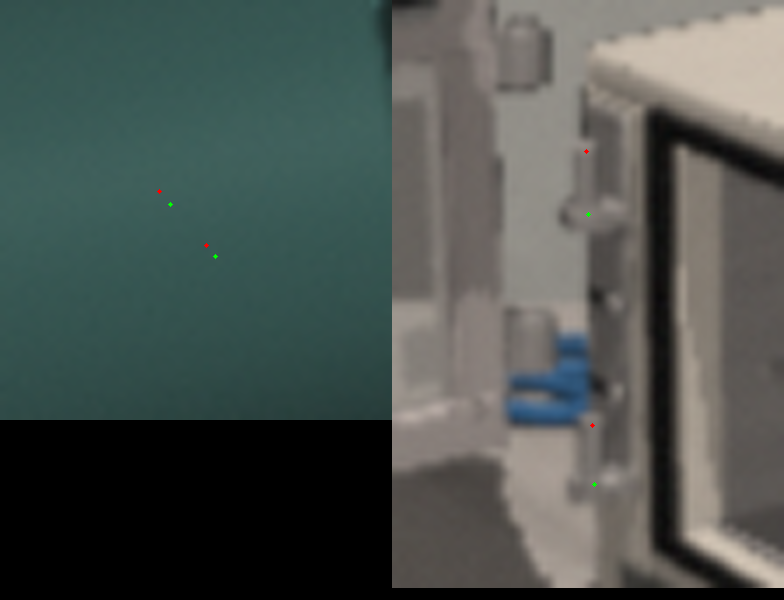

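```bash
python3 -c "
from h import *
s=env.state();T=np.array(s['tcp_pos']);M=R.from_rotvec(s['orientation']).as_matrix()
for tx in(42,44.5,47):
  P=[T+M@np.array([tx,0,z]) for z in(-10.6,7.4,79.4,97.4)]
  print(tx,((proj('side',P)-[291,174]+.5)*7).round(1).tolist())
for p in((564,191.3),(563.2,191.3),(563.2,188)):
  print(p,((proj('side',[[*p,z] for z in(197,177,107,87)])-[291,174]+.5)*7).round(1).tolist())
"
```

```text
42 [[120.9, 34.1], [122.7, 93.1], [129.6, 321.6], [131.3, 376.9]]
44.5 [[128.2, 32.7], [129.9, 91.7], [136.7, 320.0], [138.3, 375.2]]
47 [[135.5, 31.4], [137.2, 90.3], [143.7, 318.4], [145.3, 373.5]]
(564, 191.3) [[194.7, 151.7], [196.1, 214.1], [200.8, 425.7], [202.1, 484.2]]
(563.2, 191.3) [[192.0, 151.7], [193.5, 214.1], [198.2, 425.7], [199.6, 484.2]]
(563.2, 188) [[191.6, 155.0], [193.1, 217.6], [197.8, 429.6], [199.2, 488.3]]
```

The side crop shows the knuckles at columns 523 and 532, and the pins at columns 583 and 589. That gives tool-x ≈ 45 for the knuckles and pin x ≈ 563.

>>> carry_out:
  plan:
    - {"tx":0.009,"ty":-0.0034,"tz":0,"rx":0,"ry":0,"rz":0,"grip":1}
    - {"tx":0.009,"ty":-0.0034,"tz":0,"rx":0,"ry":0,"rz":0,"grip":1}
    - {"tx":0.0085,"ty":-0.0033,"tz":0,"rx":0,"ry":0,"rz":0,"grip":1}
    - {"tx":0,"ty":0,"tz":0.006,"rx":0,"ry":0,"rz":0,"grip":1}
    - {"tx":0,"ty":0,"tz":0.006,"rx":0,"ry":0,"rz":0,"grip":1}
    - {"tx":0,"ty":0,"tz":0.004,"rx":0,"ry":0,"rz":0,"grip":1}
    - {"tx":0,"ty":0,"tz":0.002,"rx":0,"ry":0,"rz":0,"grip":1}
    - {"tx":0,"ty":0,"tz":0.001,"rx":0,"ry":0,"rz":0,"grip":1}
    - {"tx":0,"ty":0,"tz":0.001,"rx":0,"ry":0,"rz":0,"grip":1}
    - {"tx":0,"ty":0,"tz":0,"rx":0,"ry":0,"rz":0,"grip":1}

```text
time: 12.27
tcp_pos: [525.6, 167.0, 210.2]
orientation: [-3.004, -0.918, -0.0]
force: [0.3, 0.0, -2.3]
grip_width: 0.111
finger_force: 81.0
```

```bash
cat > v.py <<'E'
from h import *
import sys
s=env.state();T=np.array(s["tcp_pos"]);M=R.from_rotvec(s["orientation"]).as_matrix();print(T.round(2),np.array(s["force"]).round(2),np.array(s["ft_torque"]).round(3),s["time"])
acc=np.mean([env.get_image("side").astype(float) for _ in range(3)],0)[:,:,::-1].clip(0,255).astype(np.uint8)
off=np.array([291,174]);cr=cv2.resize(acc[174:174+84,291:291+56],None,fx=7,fy=7,interpolation=cv2.INTER_CUBIC)
cr2=cr.copy()
P=[T+M@np.array([45,0,z]) for z in(-10.6,7.4,79.4,97.4)]
for p in (proj("side",P)-off+.5)*7: cv2.circle(cr2,tuple(p.astype(int)),2,(0,0,255),-1)
for p in (proj("side",[[563.2,191.5,z] for z in(197,177,107,87)])-off+.5)*7: cv2.circle(cr2,tuple(p.astype(int)),2,(0,255,0),-1)
cv2.imwrite("pics/"+sys.argv[1],np.hstack([cr,cr2]))
E
python3 v.py v1.png
```

```text
[525.57 167.   210.23] [ 0.28  0.   -2.26] [ 0.057 -0.069  0.043] 12.2667
```

View pics/v1.png

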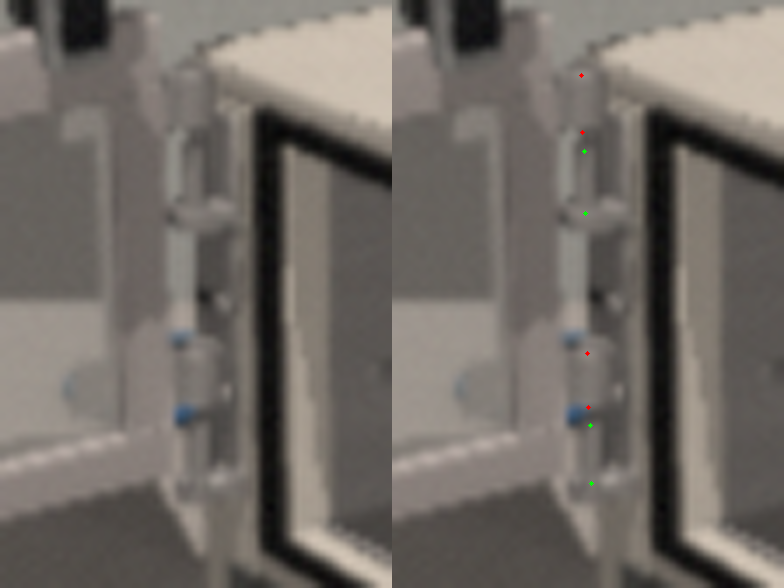

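In the side view both knuckles (columns ≈188 and 198) stand over their pins (≈193 and 197), a few mm above the tips. I descend slowly to feel for contact.

>>> carry_out:
  plan:
    - {"tx":0,"ty":0,"tz":0.001,"rx":0,"ry":0,"rz":0,"grip":1}
    - {"tx":0,"ty":0,"tz":0.001,"rx":0,"ry":0,"rz":0,"grip":1}
    - {"tx":0,"ty":0,"tz":0.001,"rx":0,"ry":0,"rz":0,"grip":1}
    - {"tx":0,"ty":0,"tz":0.001,"rx":0,"ry":0,"rz":0,"grip":1}
    - {"tx":0,"ty":0,"tz":0.0005,"rx":0,"ry":0,"rz":0,"grip":1}
    - {"tx":0,"ty":0,"tz":0.0005,"rx":0,"ry":0,"rz":0,"grip":1}
    - {"tx":0,"ty":0,"tz":0.0005,"rx":0,"ry":0,"rz":0,"grip":1}
    - {"tx":0,"ty":0,"tz":0,"rx":0,"ry":0,"rz":0,"grip":1}
    - {"tx":0,"ty":0,"tz":0,"rx":0,"ry":0,"rz":0,"grip":1}
    - {"tx":0,"ty":0,"tz":0,"rx":0,"ry":0,"rz":0,"grip":1}

```text
time: 13.25
tcp_pos: [525.6, 167.2, 204.8]
orientation: [-3.004, -0.918, -0.0]
force: [0.1, 0.1, -2.4]
grip_width: 0.111
finger_force: 81.0
```

>>> carry_out:
  plan:
    - {"tx":0,"ty":0,"tz":0.0005,"rx":0,"ry":0,"rz":0,"grip":1}
    - {"tx":0,"ty":0,"tz":0.0005,"rx":0,"ry":0,"rz":0,"grip":1}
    - {"tx":0,"ty":0,"tz":0.0005,"rx":0,"ry":0,"rz":0,"grip":1}
    - {"tx":0,"ty":0,"tz":0,"rx":0,"ry":0,"rz":0,"grip":1}
    - {"tx":0,"ty":0,"tz":0,"rx":0,"ry":0,"rz":0,"grip":1}
    - {"tx":0,"ty":0,"tz":0,"rx":0,"ry":0,"rz":0,"grip":1}
    - {"tx":0,"ty":0,"tz":0,"rx":0,"ry":0,"rz":0,"grip":1}
    - {"tx":0,"ty":0,"tz":0,"rx":0,"ry":0,"rz":0,"grip":1}
    - {"tx":0,"ty":0,"tz":0,"rx":0,"ry":0,"rz":0,"grip":1}
    - {"tx":0,"ty":0,"tz":0,"rx":0,"ry":0,"rz":0,"grip":1}

```text
time: 14.08
tcp_pos: [525.6, 167.1, 203.2]
orientation: [-3.004, -0.918, 0.0]
force: [-0.9, -0.5, -2.8]
grip_width: 0.112
finger_force: 81.0
```

>>> carry_out:
  plan:
    - {"tx":0,"ty":0,"tz":0.0005,"rx":0,"ry":0,"rz":0,"grip":1}
    - {"tx":0,"ty":0,"tz":0.0005,"rx":0,"ry":0,"rz":0,"grip":1}
    - {"tx":0,"ty":0,"tz":0.0005,"rx":0,"ry":0,"rz":0,"grip":1}
    - {"tx":0,"ty":0,"tz":0.0005,"rx":0,"ry":0,"rz":0,"grip":1}
    - {"tx":0,"ty":0,"tz":0,"rx":0,"ry":0,"rz":0,"grip":1}
    - {"tx":0,"ty":0,"tz":0,"rx":0,"ry":0,"rz":0,"grip":1}
    - {"tx":0,"ty":0,"tz":0,"rx":0,"ry":0,"rz":0,"grip":1}
    - {"tx":0,"ty":0,"tz":0,"rx":0,"ry":0,"rz":0,"grip":1}
    - {"tx":0,"ty":0,"tz":0,"rx":0,"ry":0,"rz":0,"grip":1}
    - {"tx":0,"ty":0,"tz":0,"rx":0,"ry":0,"rz":0,"grip":1}

```text
time: 14.92
tcp_pos: [525.6, 167.2, 201.2]
orientation: [-3.004, -0.918, -0.0]
force: [0.2, -0.0, -3.0]
grip_width: 0.105
finger_force: 81.0
```

>>> carry_out:
  plan:
    - {"tx":0,"ty":0,"tz":0.0005,"rx":0,"ry":0,"rz":0,"grip":1}
    - {"tx":0,"ty":0,"tz":0.0005,"rx":0,"ry":0,"rz":0,"grip":1}
    - {"tx":0,"ty":0,"tz":0.0005,"rx":0,"ry":0,"rz":0,"grip":1}
    - {"tx":0,"ty":0,"tz":0.0005,"rx":0,"ry":0,"rz":0,"grip":1}
    - {"tx":0,"ty":0,"tz":0.0005,"rx":0,"ry":0,"rz":0,"grip":1}
    - {"tx":0,"ty":0,"tz":0,"rx":0,"ry":0,"rz":0,"grip":1}
    - {"tx":0,"ty":0,"tz":0,"rx":0,"ry":0,"rz":0,"grip":1}
    - {"tx":0,"ty":0,"tz":0,"rx":0,"ry":0,"rz":0,"grip":1}
    - {"tx":0,"ty":0,"tz":0,"rx":0,"ry":0,"rz":0,"grip":1}
    - {"tx":0,"ty":0,"tz":0,"rx":0,"ry":0,"rz":0,"grip":1}

```text
time: 15.75
tcp_pos: [525.6, 167.2, 198.7]
orientation: [-3.004, -0.918, -0.0]
force: [0.3, 1.1, -2.7]
grip_width: 0.109
finger_force: 81.0
```

```bash
python3 v.py v2.png
```

```text
[525.63 167.16 198.72] [ 0.33  1.12 -2.72] [ 0.033 -0.068  0.002] 15.75
```

View pics/v2.png

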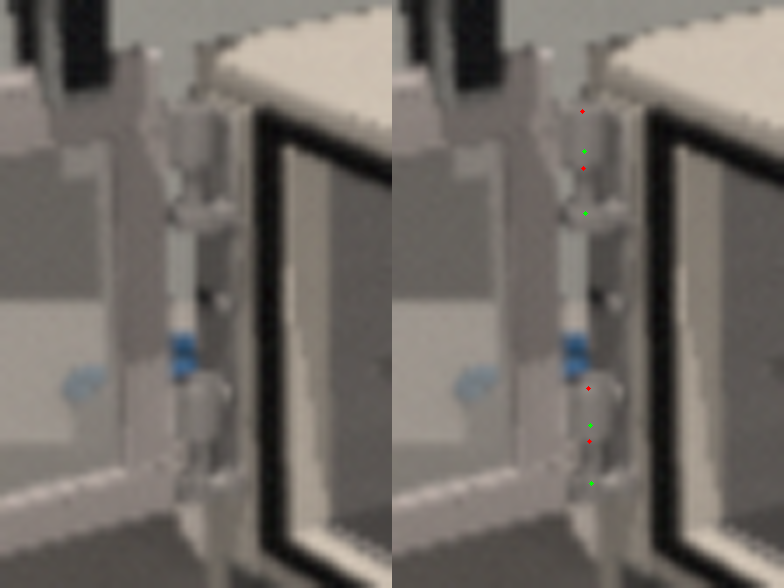

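>>> carry_out:
  plan:
    - {"tx":0.0005,"ty":-0.0008,"tz":0,"rx":0,"ry":0,"rz":0,"grip":1}
    - {"tx":0.0005,"ty":-0.0008,"tz":0,"rx":0,"ry":0,"rz":0,"grip":1}
    - {"tx":0,"ty":0,"tz":0,"rx":0,"ry":0,"rz":0,"grip":1}
    - {"tx":0,"ty":0,"tz":0,"rx":0,"ry":0,"rz":0,"grip":1}
    - {"tx":0,"ty":0,"tz":0,"rx":0,"ry":0,"rz":0,"grip":1}
    - {"tx":0,"ty":0,"tz":0,"rx":0,"ry":0,"rz":0,"grip":1}
    - {"tx":0,"ty":0,"tz":0,"rx":0,"ry":0,"rz":0,"grip":1}
    - {"tx":0,"ty":0,"tz":0,"rx":0,"ry":0,"rz":0,"grip":1}
    - {"tx":0,"ty":0,"tz":0,"rx":0,"ry":0,"rz":0,"grip":1}
    - {"tx":0,"ty":0,"tz":0,"rx":0,"ry":0,"rz":0,"grip":1}

```text
time: 16.73
tcp_pos: [525.6, 168.4, 198.8]
orientation: [3.004, 0.917, -0.001]
force: [-1.7, -5.9, -1.9]
grip_width: 0.107
finger_force: 81.2
```

>>> carry_out:
  plan:
    - {"tx":-0.0005,"ty":0.0008,"tz":0,"rx":0,"ry":0,"rz":0,"grip":1}
    - {"tx":-0.0005,"ty":0.0008,"tz":0,"rx":0,"ry":0,"rz":0,"grip":1}
    - {"tx":-0.0005,"ty":0.0008,"tz":0,"rx":0,"ry":0,"rz":0,"grip":1}
    - {"tx":-0.0005,"ty":0.0008,"tz":0,"rx":0,"ry":0,"rz":0,"grip":1}
    - {"tx":0,"ty":0,"tz":0,"rx":0,"ry":0,"rz":0,"grip":1}
    - {"tx":0,"ty":0,"tz":0,"rx":0,"ry":0,"rz":0,"grip":1}
    - {"tx":0,"ty":0,"tz":0,"rx":0,"ry":0,"rz":0,"grip":1}
    - {"tx":0,"ty":0,"tz":0,"rx":0,"ry":0,"rz":0,"grip":1}
    - {"tx":0,"ty":0,"tz":0,"rx":0,"ry":0,"rz":0,"grip":1}
    - {"tx":0,"ty":0,"tz":0,"rx":0,"ry":0,"rz":0,"grip":1}

```text
time: 17.57
tcp_pos: [525.7, 165.3, 198.7]
orientation: [-3.004, -0.918, 0.0]
force: [-0.5, -0.0, -3.0]
grip_width: 0.111
finger_force: 81.0
```

>>> carry_out:
  plan:
    - {"tx":-0.0005,"ty":0.0008,"tz":0,"rx":0,"ry":0,"rz":0,"grip":1}
    - {"tx":-0.0005,"ty":0.0008,"tz":0,"rx":0,"ry":0,"rz":0,"grip":1}
    - {"tx":0,"ty":0,"tz":0,"rx":0,"ry":0,"rz":0,"grip":1}
    - {"tx":0,"ty":0,"tz":0,"rx":0,"ry":0,"rz":0,"grip":1}
    - {"tx":0,"ty":0,"tz":0,"rx":0,"ry":0,"rz":0,"grip":1}
    - {"tx":0,"ty":0,"tz":0,"rx":0,"ry":0,"rz":0,"grip":1}
    - {"tx":0,"ty":0,"tz":0,"rx":0,"ry":0,"rz":0,"grip":1}
    - {"tx":0,"ty":0,"tz":0,"rx":0,"ry":0,"rz":0,"grip":1}
    - {"tx":0,"ty":0,"tz":0,"rx":0,"ry":0,"rz":0,"grip":1}
    - {"tx":0,"ty":0,"tz":0,"rx":0,"ry":0,"rz":0,"grip":1}

```text
time: 18.4
tcp_pos: [525.9, 164.1, 198.5]
orientation: [-3.003, -0.919, -0.001]
force: [2.5, 7.2, -5.9]
grip_width: 0.109
finger_force: 80.7
```

Forces push back on both sides (+y at 168.4, −y at 164.1), so the knuckles are around the pins. I centre at y ≈ 166.2 and lower.

>>> carry_out:
  plan:
    - {"tx":0.0007,"ty":-0.001,"tz":0,"rx":0,"ry":0,"rz":0,"grip":1}
    - {"tx":0.0007,"ty":-0.001,"tz":0,"rx":0,"ry":0,"rz":0,"grip":1}
    - {"tx":0,"ty":0,"tz":0.001,"rx":0,"ry":0,"rz":0,"grip":1}
    - {"tx":0,"ty":0,"tz":0.001,"rx":0,"ry":0,"rz":0,"grip":1}
    - {"tx":0,"ty":0,"tz":0.001,"rx":0,"ry":0,"rz":0,"grip":1}
    - {"tx":0,"ty":0,"tz":0.001,"rx":0,"ry":0,"rz":0,"grip":1}
    - {"tx":0,"ty":0,"tz":0.001,"rx":0,"ry":0,"rz":0,"grip":1}
    - {"tx":0,"ty":0,"tz":0.001,"rx":0,"ry":0,"rz":0,"grip":1}
    - {"tx":0,"ty":0,"tz":0,"rx":0,"ry":0,"rz":0,"grip":1}
    - {"tx":0,"ty":0,"tz":0,"rx":0,"ry":0,"rz":0,"grip":1}

```text
time: 19.23
tcp_pos: [525.8, 165.8, 192.6]
orientation: [3.004, 0.918, -0.0]
force: [1.0, 0.1, -3.4]
grip_width: 0.109
finger_force: 81.0
```

>>> carry_out:
  plan:
    - {"tx":0,"ty":0,"tz":0.001,"rx":0,"ry":0,"rz":0,"grip":1}
    - {"tx":0,"ty":0,"tz":0.001,"rx":0,"ry":0,"rz":0,"grip":1}
    - {"tx":0,"ty":0,"tz":0.001,"rx":0,"ry":0,"rz":0,"grip":1}
    - {"tx":0,"ty":0,"tz":0.001,"rx":0,"ry":0,"rz":0,"grip":1}
    - {"tx":0,"ty":0,"tz":0.0005,"rx":0,"ry":0,"rz":0,"grip":1}
    - {"tx":0,"ty":0,"tz":0.0005,"rx":0,"ry":0,"rz":0,"grip":1}
    - {"tx":0,"ty":0,"tz":0.0005,"rx":0,"ry":0,"rz":0,"grip":1}
    - {"tx":0,"ty":0,"tz":0,"rx":0,"ry":0,"rz":0,"grip":1}
    - {"tx":0,"ty":0,"tz":0,"rx":0,"ry":0,"rz":0,"grip":1}
    - {"tx":0,"ty":0,"tz":0,"rx":0,"ry":0,"rz":0,"grip":1}

```text
time: 20.07
tcp_pos: [525.8, 165.8, 187.3]
orientation: [3.004, 0.918, 0.0]
force: [-0.7, 0.6, -2.4]
grip_width: 0.113
finger_force: 81.0
```

>>> carry_out:
  plan:
    - {"tx":0,"ty":0,"tz":0.0005,"rx":0,"ry":0,"rz":0,"grip":1}
    - {"tx":0,"ty":0,"tz":0.0005,"rx":0,"ry":0,"rz":0,"grip":1}
    - {"tx":0,"ty":0,"tz":0.0005,"rx":0,"ry":0,"rz":0,"grip":1}
    - {"tx":0,"ty":0,"tz":0.0005,"rx":0,"ry":0,"rz":0,"grip":1}
    - {"tx":0,"ty":0,"tz":0,"rx":0,"ry":0,"rz":0,"grip":1}
    - {"tx":0,"ty":0,"tz":0,"rx":0,"ry":0,"rz":0,"grip":1}
    - {"tx":0,"ty":0,"tz":0,"rx":0,"ry":0,"rz":0,"grip":1}
    - {"tx":0,"ty":0,"tz":0,"rx":0,"ry":0,"rz":0,"grip":1}
    - {"tx":0,"ty":0,"tz":0,"rx":0,"ry":0,"rz":0,"grip":1}
    - {"tx":0,"ty":0,"tz":0,"rx":0,"ry":0,"rz":0,"grip":1}

```text
time: 20.9
tcp_pos: [525.8, 165.8, 185.2]
orientation: [3.004, 0.918, 0.0]
force: [0.6, 0.1, -2.6]
grip_width: 0.11
finger_force: 81.0
```

>>> carry_out:
  plan:
    - {"tx":0,"ty":0,"tz":0.0005,"rx":0,"ry":0,"rz":0,"grip":1}
    - {"tx":0,"ty":0,"tz":0.0003,"rx":0,"ry":0,"rz":0,"grip":1}
    - {"tx":0,"ty":0,"tz":0.0002,"rx":0,"ry":0,"rz":0,"grip":1}
    - {"tx":0,"ty":0,"tz":0.0002,"rx":0,"ry":0,"rz":0,"grip":1}
    - {"tx":0,"ty":0,"tz":0,"rx":0,"ry":0,"rz":0,"grip":1}
    - {"tx":0,"ty":0,"tz":0,"rx":0,"ry":0,"rz":0,"grip":1}
    - {"tx":0,"ty":0,"tz":0,"rx":0,"ry":0,"rz":0,"grip":1}
    - {"tx":0,"ty":0,"tz":0,"rx":0,"ry":0,"rz":0,"grip":1}
    - {"tx":0,"ty":0,"tz":0,"rx":0,"ry":0,"rz":0,"grip":1}
    - {"tx":0,"ty":0,"tz":0,"rx":0,"ry":0,"rz":0,"grip":1}

```text
time: 21.73
tcp_pos: [525.8, 165.8, 184.4]
orientation: [3.004, 0.918, 0.001]
force: [-3.0, -1.8, 5.5]
grip_width: 0.104
finger_force: 82.1
```

>>> carry_out:
  plan:
    - {"tx":0,"ty":0,"tz":0,"rx":0,"ry":0,"rz":0,"grip":0.7}
    - {"tx":0,"ty":0,"tz":0,"rx":0,"ry":0,"rz":0,"grip":0.5}
    - {"tx":0,"ty":0,"tz":0,"rx":0,"ry":0,"rz":0,"grip":0.5}
    - {"tx":0,"ty":0,"tz":0,"rx":0,"ry":0,"rz":0,"grip":0.5}
    - {"tx":0,"ty":0,"tz":-0.005,"rx":0,"ry":0,"rz":0,"grip":0.5}
    - {"tx":0,"ty":0,"tz":-0.015,"rx":0,"ry":0,"rz":0,"grip":0.5}
    - {"tx":0,"ty":0,"tz":-0.02,"rx":0,"ry":0,"rz":0,"grip":0.5}
    - {"tx":0,"ty":0,"tz":-0.02,"rx":0,"ry":0,"rz":0,"grip":0.5}
    - {"tx":0,"ty":0,"tz":0,"rx":0,"ry":0,"rz":0,"grip":0.5}
    - {"tx":0,"ty":0,"tz":0,"rx":0,"ry":0,"rz":0,"grip":0.5}
  force: 20

```text
time: 22.57
tcp_pos: [526.3, 165.9, 246.3]
orientation: [3.004, 0.918, 0.005]
force: [-0.1, -0.6, -0.6]
grip_width: 0.497
finger_force: 0.0
```

```bash
python3 e.py | grep -v pin; python3 v.py v3.png
```

```text
[526.31380904 165.94395337 246.28645455] [-0.1 -0.6 -0.6] 0.4967419064472717 22.5667
side knuckle_low [567.3 189.8  90.3] tool [ 46.9   3.  156.1] 0.55
side knuckle_high [563.7 194.  182.3] tool [46.5 -2.4 64.1] 0.85
side top_rail [501.5 146.3 217.3] tool [-31.7   2.4  28.9] 0.75
side free_edge [448.6 112.  142.2] tool [-94.9   1.2 103.8] 0.88
side door [501.7 149.3  70.1] tool [-3.020e+01 -1.000e-01  1.761e+02] 0.91
top top_rail [495.7 144.9 213. ] tool [-37.3   0.3  33.2] 0.8
top door [496.7 147.1  68.1] tool [-35.6  -1.1 178.1] 0.62
[525.81 165.83 244.02] [0.19 0.58 0.41] [ 0.008 -0.011  0.036] 23.3667
```

View pics/v3.png

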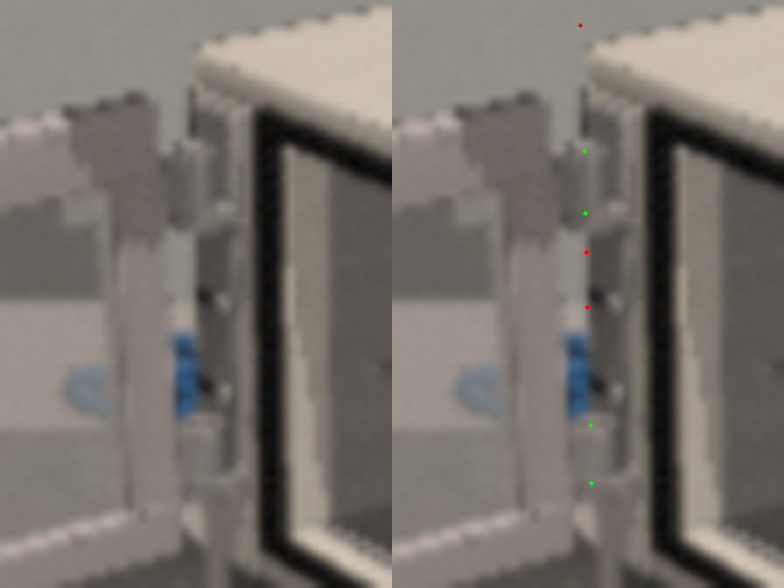

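Both knuckles sit on their lugs: the lower ends are at rows ≈215 and 480, level with the lugs. Now I close the fingers, go round to the outer face and begin the push.

>>> carry_out:
  plan:
    - {"tx":-0.0215,"ty":-0.015,"tz":0,"rx":0,"ry":0,"rz":0,"grip":1}
    - {"tx":-0.0215,"ty":-0.015,"tz":0,"rx":0,"ry":0,"rz":0,"grip":1}
    - {"tx":-0.0215,"ty":-0.015,"tz":0,"rx":0,"ry":0,"rz":0,"grip":1}
    - {"tx":0,"ty":0,"tz":0,"rx":0,"ry":0,"rz":0,"grip":1}
    - {"tx":0,"ty":0,"tz":0.016,"rx":0,"ry":0,"rz":0,"grip":1}
    - {"tx":0,"ty":0,"tz":0.016,"rx":0,"ry":0,"rz":0,"grip":1}
    - {"tx":0,"ty":0,"tz":0.016,"rx":0,"ry":0,"rz":0,"grip":1}
    - {"tx":0,"ty":0.008,"tz":0,"rx":0,"ry":0,"rz":0,"grip":1}
    - {"tx":0,"ty":0.008,"tz":0,"rx":0,"ry":0,"rz":0,"grip":1}
    - {"tx":0,"ty":0,"tz":0,"rx":0,"ry":0,"rz":0,"grip":1}
  force: 20

```text
time: 24.35
tcp_pos: [457.2, 152.7, 197.0]
orientation: [3.004, 0.917, 0.001]
force: [-0.6, -0.4, 0.6]
grip_width: -0.0
finger_force: 0.0
```

```bash
python3 -c "
from h import *
H=np.array([563.3,191.1])
s=env.state();M=R.from_rotvec(s['orientation']).as_matrix();T=np.array(s['tcp_pos'])
print(T.round(1),(M.T@np.array([*(H-T[:2]),0])).round(1),s['joint_pos'],s['grip_width'],s['force'])"; python3 e.py | egrep 'free|top_rail|door'
```

```text
[457.2 152.7 197. ] [1.094e+02 2.740e+01 1.000e-01] [ 2.69652745e-01 -3.11149897e-01  1.86106620e+00 -3.93819972e-04
  1.59087962e+00  1.24798389e+00] -0.00024411066241185038 [-0.5714619  -0.37892624  0.6242968 ]
side top_rail [496.7 147.2 217.1] tool [ 29.7  26.7 -20. ] 0.94
side top_rail [ 570.  -140.5    3. ] tool [-70.3 306.  194.1] 0.69
side free_edge [449.8 114.7 140.5] tool [-27.4  27.4  56.5] 0.94
side door [502.3 149.3  67.2] tool [ 35.4  27.9 129.8] 0.94
```

>>> carry_out:
  plan:
    - {"tx":0,"ty":0.003,"tz":0,"rx":0,"ry":0,"rz":0,"grip":1}
    - {"tx":-0.0007,"ty":0.0038,"tz":0,"rx":0,"ry":0,"rz":-0.0167,"grip":1}
    - {"tx":-0.0014,"ty":0.0077,"tz":0,"rx":0,"ry":0,"rz":-0.0333,"grip":1}
    - {"tx":-0.0014,"ty":0.0077,"tz":0,"rx":0,"ry":0,"rz":-0.0333,"grip":1}
    - {"tx":-0.0014,"ty":0.0077,"tz":0,"rx":0,"ry":0,"rz":-0.0333,"grip":1}
    - {"tx":-0.0014,"ty":0.0077,"tz":0,"rx":0,"ry":0,"rz":-0.0333,"grip":1}
    - {"tx":-0.0014,"ty":0.0077,"tz":0,"rx":0,"ry":0,"rz":-0.0333,"grip":1}
    - {"tx":-0.0014,"ty":0.0077,"tz":0,"rx":0,"ry":0,"rz":-0.0333,"grip":1}
    - {"tx":-0.0014,"ty":0.0077,"tz":0,"rx":0,"ry":0,"rz":-0.0333,"grip":1}
    - {"tx":-0.0014,"ty":0.0077,"tz":0,"rx":0,"ry":0,"rz":-0.0333,"grip":1}

```text
time: 25.98
tcp_pos: [499.2, 99.7, 196.0]
orientation: [2.602, 1.76, -0.0]
force: [-0.7, 0.7, -0.7]
grip_width: 0.001
finger_force: 0.0
```

```bash
cat > k.py <<'E'
from h import *
H=np.array([563.3,191.1])
s=env.state();M=R.from_rotvec(s['orientation']).as_matrix();T=np.array(s['tcp_pos'])
print(T.round(1),"hinge in tool",(M.T@np.array([*(H-T[:2]),0])).round(1),"tool yaw y",np.degrees(np.arctan2(M[1,1],M[0,1])).round(1),np.array(s['force']).round(1),s["time"])
for c in("side","top"):
    env.get_image(c)
    for n,v in(("free_edge",(0,-142)),("top_rail",(0,-77)),("door",(0,-77))):
        for d in env.mark_of(n,c)[:1]:
            p=w(c,d["position"]);q=p[:2]-H;print(c,n,p.round(1),"door yaw",np.degrees(np.arctan2(q[1],q[0])+np.pi/2).round(1),"r",np.hypot(*q).round(0))
E
python3 k.py
```

```text
[499.2  99.7 196. ] hinge in tool [108.7  25.5  -0. ] tool yaw y -21.8 [-0.7  0.7 -0.7] 25.9833
side free_edge [446.3 113.8 143.3] door yaw -56.5 r 140.0
side top_rail [498.7 149.4 213.8] door yaw -57.2 r 77.0
side door [500.5 153.5  69.2] door yaw -59.1 r 73.0
top free_edge [446.5 110.9 137. ] door yaw -55.5 r 142.0
```

```bash
cat > m.py <<'E'
from h import *
H=np.array([563.3,191.1]);im=env.get_image("side")
for c in("side","top"):
    env.get_image(c)
    for n in("door","free_edge"):
        for d in env.silhouettes(n,c)[:2]:
            m=d["mask"];ys,xs=np.nonzero(m)
            if len(xs):print(c,n,round(d["p"],2),m.sum(),"x",xs.min(),xs.max(),"y",ys.min(),ys.max())
    for a in(-56,-40,-30,-22,-10):
        P=(rz(a)@(np.array([(0,y,z) for y in(-65,65) for z in(0,150)],float)-[0,77,0]).T).T+[*H,65]
        q=proj(c,P);print(c,a,q.min(0).round(),q.max(0).round())
E
python3 m.py; python3 k.py
```

```text
side door 0.81 4042 x 254 323 y 187 268
side free_edge 0.86 4071 x 254 323 y 187 267
side -56 [257. 188.] [315. 267.]
side -40 [268. 188.] [316. 274.]
side -30 [278. 189.] [316. 277.]
side -22 [287. 189.] [317. 279.]
side -10 [302. 189.] [318. 280.]
top free_edge 0.51 68 x 250 269 y 305 317
top -56 [223. 244.] [268. 312.]
top -40 [225. 243.] [284. 299.]
top -30 [226. 242.] [292. 289.]
top -22 [226. 241.] [296. 280.]
top -10 [227. 240.] [301. 266.]
[498.8 100.2 196. ] hinge in tool [108.4  25.7   0. ] tool yaw y -22.0 [-0.7  0.1  0.1] 26.7333
side free_edge [445.3 113.5 142. ] door yaw -56.7 r 141.0
side top_rail [500.  147.8 218.8] door yaw -55.6 r 77.0
side door [501.8 149.6  71.3] door yaw -56.0 r 74.0
top free_edge [446.4 110.9 136.3] door yaw -55.6 r 142.0
```

```bash
cat > n.py <<'E'
from h import *
s=env.state();T=np.array(s["tcp_pos"]);print(T,s["joint_pos"])
im=env.get_image("side").astype(float);g=im.mean(2)
print("tcp px",proj("side",[T,T+[0,0,30],T+[0,0,60]]).round(1).tolist())
old=cv2.imread("pics/v3.png")[:588,:392];old=cv2.resize(old,(56,84),interpolation=cv2.INTER_AREA)[:,:,::-1].astype(float)
d=np.abs(im[174:258,291:347]-old).mean(2);print("diff vs v3 by col",d.mean(0).round().astype(int).tolist())
dark=(g<45).astype(np.uint8)
n,l,st,ce=cv2.connectedComponentsWithStats(dark[140:300,230:345]);print([(a[:4]+[230,140,0,0]).tolist()+[int(a[4])] for a in st[1:] if a[4]>30])
for n_ in("door",):
    m=env.silhouettes(n_,"side")[0]["mask"]
    for r in range(185,270,6): 
        xs=np.nonzero(m[r])[0]; print(r,(xs.min(),xs.max(),len(xs)) if len(xs) else None, "dark",np.nonzero(dark[r,240:345])[0][[0,-1]]+240 if dark[r,240:345].any() else None)
E
python3 n.py
```

```text
[498.82217967 100.20063378 196.05377093] [ 1.48084973e-01 -2.47659226e-01  1.81204239e+00  1.80594942e-05
  1.57712478e+00  5.32673101e-01]
tcp px [[283.6, 209.8], [282.9, 195.3], [282.1, 180.4]]
diff vs v3 by col [23, 20, 20, 19, 19, 18, 17, 16, 15, 13, 9, 8, 7, 7, 8, 10, 12, 15, 16, 15, 14, 13, 13, 10, 10, 10, 12, 11, 7, 4, 3, 2, 2, 2, 2, 3, 3, 3, 3, 3, 2, 4, 3, 3, 3, 3, 3, 2, 2, 3, 2, 2, 3, 2, 2, 2]
[[251, 140, 62, 57, 1691], [327, 190, 18, 72, 278], [326, 258, 16, 17, 141]]
185 None dark [285 289]
191 (np.int64(292), np.int64(313), 22) dark [285 332]
197 (np.int64(265), np.int64(321), 46) dark [328 344]
203 (np.int64(256), np.int64(319), 64) dark [328 330]
209 (np.int64(257), np.int64(314), 58) dark [328 330]
215 (np.int64(256), np.int64(314), 59) dark [328 330]
221 (np.int64(255), np.int64(315), 61) dark [256 330]
227 (np.int64(259), np.int64(315), 57) dark [328 330]
233 (np.int64(259), np.int64(316), 58) dark [328 330]
239 (np.int64(260), np.int64(323), 64) dark [328 330]
245 (np.int64(261), np.int64(316), 56) dark [328 330]
251 (np.int64(261), np.int64(315), 55) dark [328 331]
257 (np.int64(261), np.int64(298), 38) dark [337 341]
263 (np.int64(262), np.int64(281), 20) dark [242 335]
269 None dark [330 341]
```

The door has not moved. The fingertip shows at row ≈199, about z 218, so the shut fingers passed just over the rail. I go back outside the leaf and descend about 24 mm deeper.

>>> carry_out:
  plan:
    - {"tx":0,"ty":0,"tz":-0.025,"rx":0,"ry":0,"rz":0,"grip":1}
    - {"tx":0,"ty":0,"tz":-0.025,"rx":0,"ry":0,"rz":0.0567,"grip":1}
    - {"tx":0,"ty":0,"tz":0,"rx":0,"ry":0,"rz":0.0567,"grip":1}
    - {"tx":0,"ty":0,"tz":0,"rx":0,"ry":0,"rz":0.0567,"grip":1}
    - {"tx":0,"ty":0,"tz":0,"rx":0,"ry":0,"rz":0.0567,"grip":1}
    - {"tx":0,"ty":0,"tz":0,"rx":0,"ry":0,"rz":0.0567,"grip":1}
    - {"tx":0.002,"ty":-0.035,"tz":0,"rx":0,"ry":0,"rz":0,"grip":1}
    - {"tx":0.002,"ty":-0.034,"tz":0,"rx":0,"ry":0,"rz":0,"grip":1}
    - {"tx":0,"ty":0,"tz":0,"rx":0,"ry":0,"rz":0,"grip":1}
    - {"tx":0,"ty":0,"tz":0,"rx":0,"ry":0,"rz":0,"grip":1}

```text
time: 28.07
tcp_pos: [463.1, 160.7, 246.2]
orientation: [3.004, 0.921, 0.001]
force: [0.2, 0.4, -0.5]
grip_width: -0.001
finger_force: 0.0
```

```bash
python3 k.py
```

```text
[463.1 160.7 246.2] hinge in tool [1.001e+02 3.100e+01 1.000e-01] tool yaw y -55.9 [ 0.2  0.4 -0.5] 28.0667
side free_edge [448.1 114.2 139.5] door yaw -56.3 r 139.0
side top_rail [499.9 148.5 217. ] door yaw -56.1 r 76.0
side door [502.7 151.5  71.7] door yaw -56.8 r 72.0
```

>>> carry_out:
  plan:
    - {"tx":0,"ty":0,"tz":0.025,"rx":0,"ry":0,"rz":0,"grip":1}
    - {"tx":0,"ty":0,"tz":0.025,"rx":0,"ry":0,"rz":0,"grip":1}
    - {"tx":0,"ty":0,"tz":0.024,"rx":0,"ry":0,"rz":0,"grip":1}
    - {"tx":0,"ty":0.005,"tz":0,"rx":0,"ry":0,"rz":0,"grip":1}
    - {"tx":-0.0012,"ty":0.0053,"tz":0,"rx":0,"ry":0,"rz":-0.025,"grip":1}
    - {"tx":-0.0012,"ty":0.0053,"tz":0,"rx":0,"ry":0,"rz":-0.025,"grip":1}
    - {"tx":-0.0012,"ty":0.0053,"tz":0,"rx":0,"ry":0,"rz":-0.025,"grip":1}
    - {"tx":-0.0012,"ty":0.0053,"tz":0,"rx":0,"ry":0,"rz":-0.025,"grip":1}
    - {"tx":-0.0012,"ty":0.0053,"tz":0,"rx":0,"ry":0,"rz":-0.025,"grip":1}
    - {"tx":0,"ty":0,"tz":0,"rx":0,"ry":0,"rz":0,"grip":1}

```text
time: 29.3
tcp_pos: [479.6, 130.5, 173.4]
orientation: [2.858, 1.303, 0.001]
force: [0.1, 0.3, -0.7]
grip_width: 0.002
finger_force: 0.0
```

```bash
python3 k.py
```

```text
[479.6 130.5 173.4] hinge in tool [1.006e+02 2.340e+01 1.000e-01] tool yaw y -41.0 [ 0.1  0.3 -0.7] 29.3
side free_edge [471.   87.1 142.7] door yaw -41.6 r 139.0
side top_rail [514.3 130.1 218. ] door yaw -38.8 r 78.0
side door [512.4 136.6  68.6] door yaw -43.0 r 75.0
```

The door now follows (yaw about −41). I continue the swing.

>>> carry_out:
  plan:
    - {"tx":-0.0014,"ty":0.0071,"tz":0,"rx":0,"ry":0,"rz":-0.0333,"grip":1}
    - {"tx":-0.0014,"ty":0.0071,"tz":0,"rx":0,"ry":0,"rz":-0.0333,"grip":1}
    - {"tx":-0.0014,"ty":0.0071,"tz":0,"rx":0,"ry":0,"rz":-0.0333,"grip":1}
    - {"tx":-0.0014,"ty":0.0071,"tz":0,"rx":0,"ry":0,"rz":-0.0333,"grip":1}
    - {"tx":-0.0014,"ty":0.0071,"tz":0,"rx":0,"ry":0,"rz":-0.0333,"grip":1}
    - {"tx":-0.0014,"ty":0.0071,"tz":0,"rx":0,"ry":0,"rz":-0.0333,"grip":1}
    - {"tx":-0.0014,"ty":0.0071,"tz":0,"rx":0,"ry":0,"rz":-0.0333,"grip":1}
    - {"tx":-0.0014,"ty":0.0071,"tz":0,"rx":0,"ry":0,"rz":-0.0333,"grip":1}
    - {"tx":-0.0014,"ty":0.0071,"tz":0,"rx":0,"ry":0,"rz":-0.0333,"grip":1}
    - {"tx":-0.0007,"ty":0.0035,"tz":0,"rx":0,"ry":0,"rz":-0.0167,"grip":1}

```text
time: 30.53
tcp_pos: [534.4, 92.4, 171.9]
orientation: [-2.277, -2.165, 0.0]
force: [0.7, -0.7, -1.2]
grip_width: 0.001
finger_force: 0.0
```

```bash
python3 k.py
```

```text
[534.4  92.4 171.9] hinge in tool [100.1  23.9  -0. ] tool yaw y -2.9 [ 0.7 -0.7 -1.2] 30.5333
side free_edge [553.8  53.7 140.4] door yaw -4.0 r 138.0
side top_rail [559.9 111.9 216.2] door yaw -2.4 r 79.0
side door [559.3 115.3  71.3] door yaw -3.0 r 76.0
```

>>> carry_out:
  plan:
    - {"tx":-0.001,"ty":0.0047,"tz":0,"rx":0,"ry":0,"rz":-0.0225,"grip":1}
    - {"tx":-0.001,"ty":0.0047,"tz":0,"rx":0,"ry":0,"rz":-0.0225,"grip":1}
    - {"tx":-0.001,"ty":0.0047,"tz":0,"rx":0,"ry":0,"rz":-0.0225,"grip":1}
    - {"tx":-0.001,"ty":0.0047,"tz":0,"rx":0,"ry":0,"rz":-0.0225,"grip":1}
    - {"tx":-0.001,"ty":0.0047,"tz":0,"rx":0,"ry":0,"rz":-0.0225,"grip":1}
    - {"tx":-0.001,"ty":0.0047,"tz":0,"rx":0,"ry":0,"rz":-0.0225,"grip":1}
    - {"tx":-0.001,"ty":0.0047,"tz":0,"rx":0,"ry":0,"rz":-0.0225,"grip":1}
    - {"tx":-0.001,"ty":0.0047,"tz":0,"rx":0,"ry":0,"rz":-0.0225,"grip":1}
    - {"tx":-0.0005,"ty":0.0024,"tz":0,"rx":0,"ry":0,"rz":-0.0113,"grip":1}
    - {"tx":0,"ty":0,"tz":0,"rx":0,"ry":0,"rz":0,"grip":1}

```text
time: 31.77
tcp_pos: [574.5, 89.2, 171.9]
orientation: [-1.804, -2.572, 0.0]
force: [0.6, -0.0, -0.4]
grip_width: 0.001
finger_force: 0.0
```

```bash
python3 k.py
```

```text
[574.5  89.2 171.9] hinge in tool [99.7 24.2  0. ] tool yaw y 19.9 [ 0.6 -0.  -0.4] 31.7667
side free_edge [609.8  55.4 143.1] door yaw 18.9 r 143.0
side top_rail [594.1 118.  217.6] door yaw 22.8 r 79.0
side door [585.9 120.5  70.2] door yaw 17.7 r 74.0
top free_edge [604.7  52.6 138.5] door yaw 16.6 r 145.0
top top_rail [588.3 113.9 214.3] door yaw 18.0 r 81.0
top door [578.8 115.9  62.9] door yaw 11.7 r 77.0
```

>>> carry_out:
  plan:
    - {"tx":-0.0004,"ty":0.0018,"tz":0,"rx":0,"ry":0,"rz":-0.0083,"grip":1}
    - {"tx":-0.0004,"ty":0.0018,"tz":0,"rx":0,"ry":0,"rz":-0.0083,"grip":1}
    - {"tx":-0.0004,"ty":0.0018,"tz":0,"rx":0,"ry":0,"rz":-0.0083,"grip":1}
    - {"tx":-0.0004,"ty":0.0018,"tz":0,"rx":0,"ry":0,"rz":-0.0083,"grip":1}
    - {"tx":-0.0004,"ty":0.0018,"tz":0,"rx":0,"ry":0,"rz":-0.0083,"grip":1}
    - {"tx":-0.0004,"ty":0.0018,"tz":0,"rx":0,"ry":0,"rz":-0.0083,"grip":1}
    - {"tx":-0.0004,"ty":0.0018,"tz":0,"rx":0,"ry":0,"rz":-0.0083,"grip":1}
    - {"tx":-0.0004,"ty":0.0018,"tz":0,"rx":0,"ry":0,"rz":-0.0083,"grip":1}
    - {"tx":0,"ty":0,"tz":0,"rx":0,"ry":0,"rz":0,"grip":1}
    - {"tx":0,"ty":0,"tz":0,"rx":0,"ry":0,"rz":0,"grip":1}

```text
time: 33.0
tcp_pos: [588.9, 91.9, 171.9]
orientation: [-1.622, -2.69, 0.0]
force: [-0.1, -0.9, -0.4]
grip_width: 0.0
finger_force: 0.0
```

```bash
python3 k.py
```

```text
[588.9  91.9 171.9] hinge in tool [99.7 23.7  0. ] tool yaw y 27.8 [-0.1 -0.9 -0.4] 33.0
side free_edge [627.8  65.1 141.8] door yaw 27.1 r 142.0
side top_rail [602.5 120.5 216.9] door yaw 29.1 r 81.0
side door [596.9 124.7  67.8] door yaw 26.8 r 74.0
top free_edge [626.1  59.9 137.8] door yaw 25.6 r 145.0
top top_rail [560.6 186.5  88.7] door yaw -30.3 r 5.0
top door [592.3 124.1  63.9] door yaw 23.4 r 73.0
```

>>> carry_out:
  plan:
    - {"tx":-0.0002,"ty":0.0009,"tz":0,"rx":0,"ry":0,"rz":-0.0042,"grip":1}
    - {"tx":-0.0002,"ty":0.0009,"tz":0,"rx":0,"ry":0,"rz":-0.0042,"grip":1}
    - {"tx":-0.0002,"ty":0.0009,"tz":0,"rx":0,"ry":0,"rz":-0.0042,"grip":1}
    - {"tx":-0.0002,"ty":0.0009,"tz":0,"rx":0,"ry":0,"rz":-0.0042,"grip":1}
    - {"tx":-0.0002,"ty":0.0009,"tz":0,"rx":0,"ry":0,"rz":-0.0042,"grip":1}
    - {"tx":-0.0002,"ty":0.0009,"tz":0,"rx":0,"ry":0,"rz":-0.0042,"grip":1}
    - {"tx":-0.0002,"ty":0.0009,"tz":0,"rx":0,"ry":0,"rz":-0.0042,"grip":1}
    - {"tx":0,"ty":0,"tz":0,"rx":0,"ry":0,"rz":0,"grip":1}
    - {"tx":0,"ty":0,"tz":0,"rx":0,"ry":0,"rz":0,"grip":1}
    - {"tx":0,"ty":0,"tz":0,"rx":0,"ry":0,"rz":0,"grip":1}

```text
time: 34.23
tcp_pos: [595.0, 93.7, 172.0]
orientation: [-1.538, -2.739, 0.0]
force: [-0.1, 0.5, -0.5]
grip_width: -0.002
finger_force: 0.0
```

>>> carry_out:
  plan:
    - {"tx":0,"ty":0.0005,"tz":0,"rx":0,"ry":0,"rz":-0.002,"grip":1}
    - {"tx":0,"ty":0.0005,"tz":0,"rx":0,"ry":0,"rz":-0.002,"grip":1}
    - {"tx":0,"ty":0.0005,"tz":0,"rx":0,"ry":0,"rz":-0.002,"grip":1}
    - {"tx":0,"ty":0.0005,"tz":0,"rx":0,"ry":0,"rz":-0.002,"grip":1}
    - {"tx":0,"ty":0.0005,"tz":0,"rx":0,"ry":0,"rz":-0.002,"grip":1}
    - {"tx":0,"ty":0,"tz":0,"rx":0,"ry":0,"rz":0,"grip":1}
    - {"tx":0,"ty":0,"tz":0,"rx":0,"ry":0,"rz":0,"grip":1}
    - {"tx":0,"ty":0,"tz":0,"rx":0,"ry":0,"rz":0,"grip":1}
    - {"tx":0,"ty":0,"tz":0,"rx":0,"ry":0,"rz":0,"grip":1}
    - {"tx":0,"ty":0,"tz":0,"rx":0,"ry":0,"rz":0,"grip":1}

```text
time: 35.07
tcp_pos: [597.1, 95.0, 172.0]
orientation: [-1.509, -2.755, -0.0]
force: [-0.1, 0.1, 0.6]
grip_width: -0.002
finger_force: 0.0
```

```bash
python3 k.py
```

```text
[597.1  95.  172. ] hinge in tool [99.2 23.2  0. ] tool yaw y 32.6 [-0.1  0.1  0.6] 35.0667
side free_edge [637.5  71.7 144.2] door yaw 31.9 r 141.0
side top_rail [608.4 124.3 214. ] door yaw 34.0 r 81.0
side door [601.6 125.1  68.6] door yaw 30.1 r 76.0
top free_edge [637.9  67.2 138.4] door yaw 31.1 r 145.0
top top_rail [605.1 123.9 213.6] door yaw 31.9 r 79.0
top door [593.9 121.5  64.9] door yaw 23.7 r 76.0
```

>>> carry_out:
  plan:
    - {"tx":0,"ty":0.0005,"tz":0,"rx":0,"ry":0,"rz":-0.002,"grip":1}
    - {"tx":0,"ty":0.0005,"tz":0,"rx":0,"ry":0,"rz":-0.002,"grip":1}
    - {"tx":0,"ty":0,"tz":0,"rx":0,"ry":0,"rz":0,"grip":1}
    - {"tx":0,"ty":0,"tz":0,"rx":0,"ry":0,"rz":0,"grip":1}
    - {"tx":0,"ty":0,"tz":0,"rx":0,"ry":0,"rz":0,"grip":1}
    - {"tx":0,"ty":0,"tz":0,"rx":0,"ry":0,"rz":0,"grip":1}
    - {"tx":0,"ty":0,"tz":0,"rx":0,"ry":0,"rz":0,"grip":1}
    - {"tx":0,"ty":0,"tz":0,"rx":0,"ry":0,"rz":0,"grip":1}
    - {"tx":0,"ty":0,"tz":0,"rx":0,"ry":0,"rz":0,"grip":1}
    - {"tx":0,"ty":0,"tz":0,"rx":0,"ry":0,"rz":0,"grip":1}

```text
time: 36.3
tcp_pos: [598.0, 95.5, 172.0]
orientation: [1.498, 2.761, 0.0]
force: [0.1, 0.0, -0.6]
grip_width: 0.0
finger_force: 0.1
```

>>> carry_out:
  plan:
    - {"tx":0,"ty":0.0004,"tz":0,"rx":0,"ry":0,"rz":0,"grip":1}
    - {"tx":0,"ty":0.0004,"tz":0,"rx":0,"ry":0,"rz":0,"grip":1}
    - {"tx":0,"ty":0.0004,"tz":0,"rx":0,"ry":0,"rz":0,"grip":1}
    - {"tx":0,"ty":0,"tz":0,"rx":0,"ry":0,"rz":0,"grip":1}
    - {"tx":0,"ty":0,"tz":0,"rx":0,"ry":0,"rz":0,"grip":1}
    - {"tx":0,"ty":0,"tz":0,"rx":0,"ry":0,"rz":0,"grip":1}
    - {"tx":0,"ty":0,"tz":0,"rx":0,"ry":0,"rz":0,"grip":1}
    - {"tx":0,"ty":0,"tz":0,"rx":0,"ry":0,"rz":0,"grip":1}
    - {"tx":0,"ty":0,"tz":0,"rx":0,"ry":0,"rz":0,"grip":1}
    - {"tx":0,"ty":0,"tz":0,"rx":0,"ry":0,"rz":0,"grip":1}

```text
time: 37.13
tcp_pos: [599.0, 96.2, 172.0]
orientation: [-1.498, -2.761, 0.0]
force: [-0.4, -0.3, -0.4]
grip_width: -0.0
finger_force: 0.1
```

>>> carry_out:
  plan:
    - {"tx":0,"ty":0.0004,"tz":0,"rx":0,"ry":0,"rz":0,"grip":1}
    - {"tx":0,"ty":0.0004,"tz":0,"rx":0,"ry":0,"rz":0,"grip":1}
    - {"tx":0,"ty":0.0004,"tz":0,"rx":0,"ry":0,"rz":0,"grip":1}
    - {"tx":0,"ty":0,"tz":0,"rx":0,"ry":0,"rz":0,"grip":1}
    - {"tx":0,"ty":0,"tz":0,"rx":0,"ry":0,"rz":0,"grip":1}
    - {"tx":0,"ty":0,"tz":0,"rx":0,"ry":0,"rz":0,"grip":1}
    - {"tx":0,"ty":0,"tz":0,"rx":0,"ry":0,"rz":0,"grip":1}
    - {"tx":0,"ty":0,"tz":0,"rx":0,"ry":0,"rz":0,"grip":1}
    - {"tx":0,"ty":0,"tz":0,"rx":0,"ry":0,"rz":0,"grip":1}
    - {"tx":0,"ty":0,"tz":0,"rx":0,"ry":0,"rz":0,"grip":1}

```text
time: 37.97
tcp_pos: [600.0, 96.9, 172.0]
orientation: [1.498, 2.761, 0.0]
force: [-0.1, -0.5, -0.0]
grip_width: -0.002
finger_force: 0.1
```

```bash
python3 k.py
```

```text
[600.   96.9 172. ] hinge in tool [99.  20.6  0. ] tool yaw y 33.0 [-0.1 -0.5 -0. ] 37.9667
side free_edge [642.1  72.5 139.7] door yaw 33.6 r 142.0
side top_rail [609.4 123.6 215.9] door yaw 34.3 r 82.0
side door [603.6 128.5  70.5] door yaw 32.8 r 74.0
top free_edge [639.7  70.8 140.3] door yaw 32.4 r 143.0
top top_rail [604.1 124.  214.8] door yaw 31.3 r 79.0
top door [598.1 124.6  65. ] door yaw 27.6 r 75.0
```

>>> carry_out:
  plan:
    - {"tx":0,"ty":0.0004,"tz":0,"rx":0,"ry":0,"rz":-0.002,"grip":1}
    - {"tx":0,"ty":0.0004,"tz":0,"rx":0,"ry":0,"rz":-0.002,"grip":1}
    - {"tx":0,"ty":0.0004,"tz":0,"rx":0,"ry":0,"rz":-0.002,"grip":1}
    - {"tx":0,"ty":0,"tz":0,"rx":0,"ry":0,"rz":0,"grip":1}
    - {"tx":0,"ty":0,"tz":0,"rx":0,"ry":0,"rz":0,"grip":1}
    - {"tx":0,"ty":0,"tz":0,"rx":0,"ry":0,"rz":0,"grip":1}
    - {"tx":0,"ty":0,"tz":0,"rx":0,"ry":0,"rz":0,"grip":1}
    - {"tx":0,"ty":0,"tz":0,"rx":0,"ry":0,"rz":0,"grip":1}
    - {"tx":0,"ty":0,"tz":0,"rx":0,"ry":0,"rz":0,"grip":1}
    - {"tx":0,"ty":0,"tz":0,"rx":0,"ry":0,"rz":0,"grip":1}

```text
time: 39.2
tcp_pos: [601.0, 97.5, 172.0]
orientation: [-1.481, -2.771, -0.0]
force: [-1.2, 0.1, 0.1]
grip_width: -0.001
finger_force: 0.1
```

>>> carry_out:
  plan:
    - {"tx":0,"ty":0.0004,"tz":0,"rx":0,"ry":0,"rz":0,"grip":1}
    - {"tx":0,"ty":0.0004,"tz":0,"rx":0,"ry":0,"rz":0,"grip":1}
    - {"tx":0,"ty":0.0004,"tz":0,"rx":0,"ry":0,"rz":0,"grip":1}
    - {"tx":0,"ty":0,"tz":0,"rx":0,"ry":0,"rz":0,"grip":1}
    - {"tx":0,"ty":0,"tz":0,"rx":0,"ry":0,"rz":0,"grip":1}
    - {"tx":0,"ty":0,"tz":0,"rx":0,"ry":0,"rz":0,"grip":1}
    - {"tx":0,"ty":0,"tz":0,"rx":0,"ry":0,"rz":0,"grip":1}
    - {"tx":0,"ty":0,"tz":0,"rx":0,"ry":0,"rz":0,"grip":1}
    - {"tx":0,"ty":0,"tz":0,"rx":0,"ry":0,"rz":0,"grip":1}
    - {"tx":0,"ty":0,"tz":0,"rx":0,"ry":0,"rz":0,"grip":1}

```text
time: 40.03
tcp_pos: [602.0, 98.2, 172.0]
orientation: [-1.481, -2.771, 0.0]
force: [-0.3, -0.5, 0.4]
grip_width: -0.001
finger_force: 0.2
```

>>> carry_out:
  plan:
    - {"tx":0,"ty":0.0004,"tz":0,"rx":0,"ry":0,"rz":0,"grip":1}
    - {"tx":0,"ty":0.0004,"tz":0,"rx":0,"ry":0,"rz":0,"grip":1}
    - {"tx":0,"ty":0.0004,"tz":0,"rx":0,"ry":0,"rz":0,"grip":1}
    - {"tx":0,"ty":0,"tz":0,"rx":0,"ry":0,"rz":0,"grip":1}
    - {"tx":0,"ty":0,"tz":0,"rx":0,"ry":0,"rz":0,"grip":1}
    - {"tx":0,"ty":0,"tz":0,"rx":0,"ry":0,"rz":0,"grip":1}
    - {"tx":0,"ty":0,"tz":0,"rx":0,"ry":0,"rz":0,"grip":1}
    - {"tx":0,"ty":0,"tz":0,"rx":0,"ry":0,"rz":0,"grip":1}
    - {"tx":0,"ty":0,"tz":0,"rx":0,"ry":0,"rz":0,"grip":1}
    - {"tx":0,"ty":0,"tz":0,"rx":0,"ry":0,"rz":0,"grip":1}

```text
time: 40.87
tcp_pos: [602.6, 98.6, 172.0]
orientation: [-1.481, -2.77, 0.002]
force: [-4.0, -2.7, 1.1]
grip_width: -0.001
finger_force: 3.1
```

```bash
python3 k.py
```

```text
[602.6  98.6 172. ] hinge in tool [98.8 18.7 -0. ] tool yaw y 33.8 [-4.  -2.7  1.1] 40.8667
side free_edge [648.7  78.3 142.2] door yaw 37.1 r 141.0
side top_rail [611.7 130.5 214.5] door yaw 38.6 r 78.0
side door [607.8 132.7  71.3] door yaw 37.3 r 73.0
top free_edge [645.4  73.8 138. ] door yaw 35.0 r 143.0
top top_rail [605.5 124.1 215. ] door yaw 32.2 r 79.0
top door [600.6 123.1  64.6] door yaw 28.7 r 78.0
```

The seal pushes back with 5 N, so the door is shut. Now I back away and check.

>>> carry_out:
  plan:
    - {"tx":0,"ty":-0.001,"tz":0,"rx":0,"ry":0,"rz":0,"grip":1}
    - {"tx":0,"ty":-0.002,"tz":0,"rx":0,"ry":0,"rz":0,"grip":1}
    - {"tx":0,"ty":-0.01,"tz":0,"rx":0,"ry":0,"rz":0,"grip":1}
    - {"tx":0,"ty":-0.02,"tz":0,"rx":0,"ry":0,"rz":0,"grip":1}
    - {"tx":0,"ty":-0.02,"tz":-0.01,"rx":0,"ry":0,"rz":0,"grip":1}
    - {"tx":0,"ty":-0.02,"tz":-0.03,"rx":0,"ry":0,"rz":0,"grip":1}
    - {"tx":0,"ty":-0.02,"tz":-0.03,"rx":0,"ry":0,"rz":0,"grip":1}
    - {"tx":0,"ty":0,"tz":-0.03,"rx":0,"ry":0,"rz":0,"grip":1}
    - {"tx":0,"ty":0,"tz":0,"rx":0,"ry":0,"rz":0,"grip":1}
    - {"tx":0,"ty":0,"tz":0,"rx":0,"ry":0,"rz":0,"grip":1}

```text
time: 42.1
tcp_pos: [525.7, 46.9, 273.9]
orientation: [1.48, 2.768, 0.003]
force: [-0.2, -0.3, -1.2]
grip_width: 0.001
finger_force: 0.0
```

```bash
python3 k.py; python3 - <<'E'
from h import *
for c in("side","top"):
    for n in("knuckle_low","knuckle_high","media_bottle","lid_dish","pipette_200"):
        for d in env.mark_of(n,c)[:1]: print(c,n,w(c,d["position"]).round(1),round(d["p"],2))
E
```

```text
[525.7  46.9 273.9] hinge in tool [ 99.  111.4   0.2] tool yaw y 33.7 [-0.2 -0.3 -1.2] 42.1
side free_edge [646.3  78.1 138.2] door yaw 36.3 r 140.0
side top_rail [608.7 126.9 215.5] door yaw 35.2 r 79.0
side door [608.1 130.1  68.6] door yaw 36.3 r 76.0
side knuckle_low [563.3 191.2  89.3] 0.66
side knuckle_high [387.1 -53.9   2.4] 0.72
side media_bottle [ 770.7 -103.5    3.9] 0.83
side lid_dish [386.2 -50.6   3.1] 0.83
side pipette_200 [460.6 129.2   1.4] 0.82
top knuckle_low [560.7 189.2  90.9] 0.43
top knuckle_high [565.  191.  177.1] 0.51
top media_bottle [ 770.6 -105.6   -3.5] 0.74
top pipette_200 [460.1 122.4  -4.2] 0.65
```

Door shut and home, knuckles on their lugs, bystanders unmoved, arm clear.

```bash
python3 -c "
from cell import env
print(env.close_job())"
```

```text
the job is handed in; nothing more can be done
None
```

The door is hung on both hinge pins and swung shut against the seal, the arm is clear, the bottle, dish and pipette are where they were, and the job is handed in at about 42 s; no verdict came back.

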